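Hang the creaser on the slanted bench peg

ROBOT

A 7-joint arm with a two-finger parallel gripper is mounted at the origin on the work surface. World frame = base frame: x ahead of the robot, y to its left, z up, the work surface at z = 0. Lengths are in mm, angles in rad, forces in N, time in s.
With the tool pointing down it reaches from about 400 to 900 mm from the base axis. Payload 5.5 kg.
Tool frame: the origin (TCP) lies at the very end of the fingers, on their centre line; the grasp point (between the pads) lies 19 mm behind it; y points along the fingers, z is the direction in which the jaws open and shut, and the axes are right-handed (so a half turn about y gives the same grasp; the last joint's range is limited). The gripper opens to 92 mm and grips with 3 to 60 N. Pads are 19 mm wide; open, the fingers measure 130 mm over their backs; the gripper's body (75 mm by 190 mm) begins 47 mm behind the grasp point.
Start: joints at [-0.984, 0.501, -0.427, 1.55, 0.221, 1.138, -0.21], TCP at [206.774, 616.234, 226.729] pointing down, gripper open.
Joint ranges: [-2.88, 2.88], [-0.31, 2.03], [-1.54, 1.56], [0.2, 2.42], [-1.41, 4.55], [0.19, 2.02], [-2.57, 2.57]. Speed limits (rad/s): [2.57, 2.57, 3.14, 3.14, 3.14, 3.14, 3.14].

INTERFACE

Orientations are given as a rotation vector (axis times angle).
In Python, from cell import robot, get_image, spotter gives the robot as it stands.
- The arm moves only by the tool move_arm, never from a script. Its argument "increments" is a list of rows, each an object of numbers: "grip": the closure, from -1 (fully open) to 1 (shut); "dx", "dy", "dz": the shift along the tool's x, y, z in m; "turn": the turn about the tool's y in rad. In form: [{"grip": .., "dx": .., "dy": .., "dz": .., "turn": ..}, ...]. A call has 1 to 12 rows; each row shifts and turns the commanded pose from where the row before left it, along the tool's axes as they then stand; what a row does not reach is not made up. A row lasts 1/10 s, in which the tool goes at most 50 mm and 8.59 degrees, less where a joint would pass 70% of its speed; a pose out of reach is approached as far as the arm can. A call is refused whole if a number of a shift passes 0.05 or a number of a turn 0.15, either way. A call with a gripper value outside its range is refused whole. The fingers move at their own pace and stop on an object; "grip_force" is the grip in N (left out, the last holds). Time passes only in rows, so rows that do not move let the fingers close. It gives the time, the measured TCP pose, the force and the opening at its end, in the units of the state.
- robot.get_obs(): the state, without advancing time (a new reading comes with each control period).
- get_image(name): name is "scene" or "top"; returns a dict with "frame" (400x640x3 uint8, red, green, blue), "fx", "fy", "cx", "cy" (pixels), "distortion" ([k1, k2, p1, p2, k3] as OpenCV has them; the pictures are not rectified), "extrinsics" (4x4, takes a point from camera to world coordinates). Camera axes: x right, y down, z forward; pixel columns grow to the right and rows downward; lengths in mm; the calibration is good to about 2 mm. A picture is of the moment at which its call begins. There is no depth.
- robot.finish_job(): hands the job in, once; it reports no verdict.
Trained networks look in the newest picture that a camera, given by its name, has taken for a name from the list of things; names that differ only in an ending like _2 or _b are one class to them, and where a whole thing is asked for, a point or a joint stands for the part that bears it (a point fixed in the world has none). Each returns a list of dicts, best first, with "confidence" (0 to 1); they miss things now and then, are a little off and sometimes report something else, mostly with a low value. They report only what shows in the picture. A call takes as long as a camera call. They do not tell look-alikes from the thing itself.
- spotter.regions_of(camera, target): "pixels" (400x640 bool, what is visible of it) and "box" ([left, top, width, height] in pixels, round what is visible of it).
- spotter.tip_of(camera, target): "xy" ([column, row] in pixels: a listed point, or the origin of a listed thing).
The state is a dict: "clock": time; "joint_pos": joint angles; "qvel": joint speeds; "joint_torque": joint torques, N m; "ee_pos": TCP position; "ee_rot": TCP orientation; "contact_force": force on the tool from outside, world axes, zero at the start; "torque": the same for the moment, N m; "opening": finger opening in mm.
Only numpy, scipy, OpenCV 4.12 (cv2) and the standard library are available. Lean on these libraries where they do the work, as an engineer would, in place of code of your own. Each camera call takes 0.05 s, during which the arm holds its last target.

TASK

Pick up the red-handled creaser and hang it by its square eye on the green holder's slanted peg, sliding it on along the peg. Push the stiff brass collar down with the eye until the collar is fully home against the dark ring's washer, bed it there for half a second with a firm push of about 15 N (never 30 N or more on the peg), then let go and leave the creaser hanging. Leave the shoes, the pad and the mallet where they lie.

Things in the scene. Friction and masses are not known exactly. Their poses are not given: they have to be found in the camera images.
- creaser: Loose creaser, about 0.3 kg, lying flat. One end is a square steel eye block 36 x 36 mm, 20 mm thick, flat-sided, with a round 15.5 mm through hole; then a red handle (x = 17 to 97 mm, 24 mm wide, 18 mm thick) and a steel blade end to x = 150 mm (26 mm wide). Origin: centre of the eye's underside; x points from eye to blade, z up along the hole. Either face may go down the peg.
- eye (a point): Centre of the hole in the creaser's eye, 10 mm above the creaser's origin along its z; its axes are the creaser's.
- peg: Fixed round steel peg, 13 mm diameter, 78 mm long, 40 degrees off vertical, leaning generally towards the robot. Origin: its root, 110 mm above the bench; z runs along it from root to free end. The hole has 1.25 mm play all round. A dark steel ring (32 mm across, topped by a rubber washer) is clamped on it at a depth that differs each time and is not measured; the brass collar sits above it.
- peg_tip (a point): Free end of the peg, 78 mm from its root; the last 11 mm taper to 5 mm diameter. 55 mm around the peg's upper part are clear. The creaser hangs stably with its blade end down the slope, towards the robot, clear of the bench.
- collar (a joint): Brass collar on the peg, 28 mm across, 8 mm thick: how far it is pushed down, 0 = up (as found), 0.016 m = home on the ring's rubber washer, which gives about 1 mm per 15 N. It drags with about 6 N and stays where left; the creaser's weight does not move it. Its upper face, where the eye's underside lies, is then 22 to 36 mm from the peg's root. Force on the peg includes that on collar and ring.
- holder: Green iron holder carrying the peg, fixed to the bench: base plate 130 x 110 mm, post about 115 mm high. Origin on the bench right below the peg's root; the post stands on its +x side and the peg leans to its -x.
- shoe_a: Bright steel pony shoe lying flat, about 110 mm across, 8 mm thick, origin at its middle; bystander.
- shoe_b: Second bright steel pony shoe, like the first; bystander.
- pad: Grey rubber hoof pad lying flat, 155 x 100 mm, 8 mm thick, origin 55 mm from its straight edge; bystander.
- mallet: Stubby copper mallet lying on its side, head 44 mm diameter and 75 mm long, wooden handle 120 mm; origin under the head; bystander.
There are look-alikes about, which are no part of the job. Of the things that look like the holder, the middle-sized one is meant.

How it is judged:
By the outcome, as a careful person would: the job done as asked, in the order asked, and still so for the second after the job is handed in, with the robot touching nothing.
It also fails if it takes over 70 s, if anything falls off the work surface, if the arm or the gripper's body presses on something with over 40 N, if the wrist force passes 120 N, or if a joint passes its speed limit or range.

## Working session

There is one attempt and no reset: what is moved stays moved. The work goes in short steps, Python scripts to look and compute and a tool call to move; the robot and the scene stay as the last step left them, time stands still between calls to the robot, and variables do not carry over. Pictures are saved under pics/ and viewed, and the job is handed in when it is done.

Besides the shell and the picture viewer there is one more tool, called by a JSON object that holds its "name" and its "arguments". move_arm: Moves the arm, as the interface text tells. Its arguments: {"type":"object","properties":{"increments":{"type":"array","items":{"type":"object","properties":{"grip":{"type":"number"},"dx":{"type":"number"},"dy":{"type":"number"},"dz":{"type":"number"},"turn":{"type":"number"}}}},"grip_force":{"type":"number"}},"required":["increments"]}

```bash
ls; mkdir -p pics; cat > h.py <<'E'
import numpy as np, cv2
from cell import robot, get_image, spotter
from scipy.spatial.transform import Rotation as R
def save(im,n): cv2.imwrite('pics/'+n,cv2.cvtColor(im,cv2.COLOR_RGB2BGR))
def K(d): return np.array([[d['fx'],0,d['cx']],[0,d['fy'],d['cy']],[0,0,1.]])
def ray(d,px):
    u=cv2.undistortPoints(np.array([[px]],float),K(d),np.array(d['distortion'],float))[0,0]
    E=np.array(d['extrinsics']); v=E[:3,:3]@np.array([u[0],u[1],1]); return E[:3,3],v/np.linalg.norm(v)
def atz(d,px,z):
    o,v=ray(d,px); return o+v*(z-o[2])/v[2]
def proj(d,P):
    E=np.linalg.inv(np.array(d['extrinsics'])); rv=cv2.Rodrigues(E[:3,:3])[0]
    return cv2.projectPoints(np.array(P,float).reshape(-1,1,3),rv,E[:3,3],K(d),np.array(d['distortion'],float))[0][:,0]
def tri(d1,p1,d2,p2):
    o1,v1=ray(d1,p1);o2,v2=ray(d2,p2)
    A=np.stack([v1,-v2],1);s=np.linalg.lstsq(A,o2-o1,rcond=None)[0]
    a=o1+s[0]*v1;b=o2+s[1]*v2
    return (a+b)/2,np.linalg.norm(a-b)
E
python3 - <<'E'
from h import *
np.set_printoptions(precision=2,suppress=True)
for c in('scene','top'):
    d=get_image(c); save(d['frame'],c+'0.png'); print(c,d['fx'],d['distortion'],np.array(d['extrinsics']))
    for t in('creaser','eye','peg','peg_tip','collar','holder'):
        print(t,[(np.round(r['xy'],1),round(r['confidence'],2)) for r in spotter.tip_of(c,t)],[(r['box'],round(r['confidence'],2)) for r in spotter.regions_of(c,t)])
print(robot.get_obs())
E
```

```text
pics
scene 375.3512960705887 [-0.02  0.    0.    0.    0.  ] [[ -0.69   0.59  -0.42 869.9 ]
 [  0.72   0.56  -0.41 326.33]
 [ -0.    -0.58  -0.81 782.83]
 [  0.     0.     0.     1.  ]]
creaser [(array([400.8, 300.7]), 0.98)] [([388.3, 244.5, 46.7, 68.5], 0.85)]
eye [(array([403.7, 298.2]), 0.62), (array([250.5, 171.5]), 0.42)] [([393.4, 243.0, 42.1, 70.4], 0.71)]
peg [(array([289.4, 234.1]), 0.82), (array([334.7,  77.9]), 0.76), (array([413.5, 177.8]), 0.44), (array([297., 261.]), 0.25)] [([287.1, 200.6, 19.1, 34.0], 0.9), ([330.8, 41.3, 23.5, 41.2], 0.8), ([296.1, 213.9, 12.3, 12.9], 0.56), ([254.9, 204.2, 69.3, 101.2], 0.51)]
peg_tip [(array([355.9,  39.8]), 0.85), (array([305.7, 200.9]), 0.76), (array([421.3, 153.6]), 0.48)] [([289.4, 200.3, 19.1, 34.8], 0.89), ([412.4, 152.7, 12.3, 26.5], 0.59)]Traceback (most recent call last):
  File "<stdin>", line 6, in <module>
ValueError: it knows: creaser, eye, holder, mallet, pad, peg, peg_tip, shoe
```

```bash

python3 - <<'E'
from h import *
np.set_printoptions(precision=2,suppress=True)
for c in('scene','top'):
    d=get_image(c); save(d['frame'],c+'1.png'); print(c,d['fx'],d['distortion'],np.array(d['extrinsics']))
    for t in('creaser','eye','peg','peg_tip','holder'):
        print(t,[(np.round(r['xy'],1),round(r['confidence'],2)) for r in spotter.tip_of(c,t)],[(r['box'],round(r['confidence'],2)) for r in spotter.regions_of(c,t)])
print(robot.get_obs())
E
```

```text
scene 375.3512960705887 [-0.02  0.    0.    0.    0.  ] [[ -0.69   0.59  -0.42 869.9 ]
 [  0.72   0.56  -0.41 326.33]
 [ -0.    -0.58  -0.81 782.83]
 [  0.     0.     0.     1.  ]]
creaser [(array([399.8, 302.9]), 0.7)] [([390.9, 245.3, 44.1, 68.5], 0.94), ([289.8, 199.0, 20.1, 37.6], 0.39)]
eye [(array([402.8, 300.4]), 0.8)] [([391.0, 242.8, 40.6, 68.3], 0.79)]
peg [(array([291.4, 236.1]), 0.69), (array([336.1,  79.3]), 0.61), (array([416.6, 178.4]), 0.43)] [([410.9, 156.3, 14.1, 22.6], 0.7), ([328.6, 42.4, 25.5, 41.3], 0.67), ([286.8, 202.6, 21.2, 35.7], 0.64)]
peg_tip [(array([350.7,  41. ]), 0.76), (array([309.4, 200.8]), 0.67), (array([422.4, 153.7]), 0.61)] [([290.8, 200.1, 19.2, 37.5], 0.73), ([333.5, 42.4, 17.6, 41.2], 0.73), ([409.1, 154.6, 18.3, 22.5], 0.46), ([159.8, 195.6, 49.2, 38.5], 0.26)]
holder [(array([298.4, 260.7]), 0.95), (array([333.6, 120.1]), 0.89), (array([403.5, 199. ]), 0.82)] [([252.4, 201.1, 70.8, 103.7], 0.95), ([286.4, 43.1, 72.6, 112.5], 0.89), ([386.7, 154.7, 40.5, 71.8], 0.68)]
top 459.8976118222388 [-0.1  0.   0.   0.   0. ] [[   0.01   -1.      0.0
[... 600 characters left out ...]
8.2], 0.9), ([278.6, 286.8, 9.6, 12.9], 0.66), ([303.6, 175.7, 16.2, 19.9], 0.54)]
holder [(array([281.6, 284.6]), 0.74), (array([393.6, 314.6]), 0.7), (array([312. , 186.6]), 0.6)] [([291.6, 150.7, 39.2, 45.3], 0.76), ([261.0, 259.0, 38.1, 43.2], 0.72), ([370.4, 268.1, 49.0, 80.2], 0.68)]
{'clock': 1.55, 'joint_pos': array([-0.98,  0.5 , -0.43,  1.55,  0.22,  1.14, -0.21]), 'qvel': array([0., 0., 0., 0., 0., 0., 0.]), 'joint_torque': array([  0.  , -56.64,  -5.81, -27.95,  -0.07,   0.02,   0.  ]), 'ee_pos': array([206.79, 616.24, 226.74]), 'ee_rot': array([-1.56,  0.25, -0.25]), 'contact_force': array([0.22, 0.71, 0.9 ]), 'torque': array([-0.04,  0.05,  0.02]), 'opening': 91.84827895864021}
```

View pics/scene1.png

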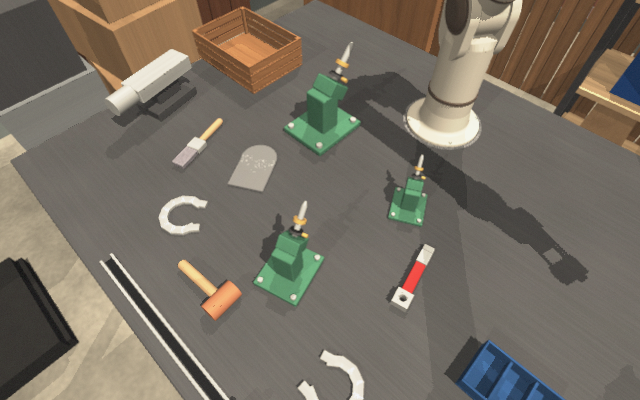

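View pics/top1.png

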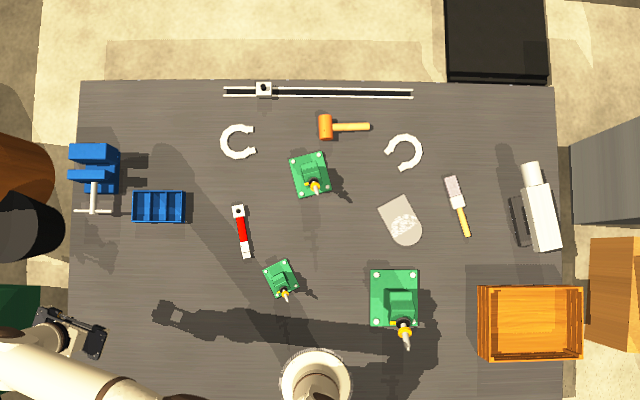

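```bash

python3 - <<'E'
from h import *
np.set_printoptions(precision=2,suppress=True)
a=get_image('scene');b=get_image('top')
import pickle; pickle.dump((a,b),open('im0.pkl','wb'))
c=lambda im,x,y,w,h,s: cv2.resize(im['frame'][y:y+h,x:x+w],None,fx=s,fy=s,interpolation=cv2.INTER_CUBIC)
save(c(a,245,190,90,120,5),'ah.png');save(c(a,380,235,70,85,6),'ac.png')
save(c(b,280,140,60,70,8),'bh.png');save(c(b,220,195,40,70,8),'bc.png')
print(R.from_rotvec(robot.get_obs()['ee_rot']).as_matrix())
E
```

```text
[[ 0.95 -0.    0.32]
 [-0.32  0.    0.95]
 [-0.   -1.    0.  ]]
```

View pics/ah.png

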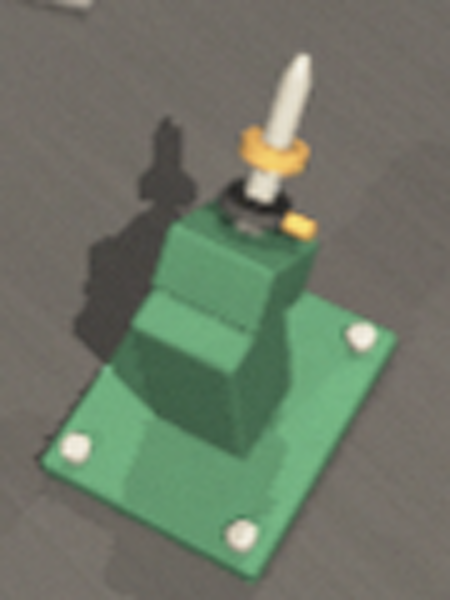

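View pics/bh.png

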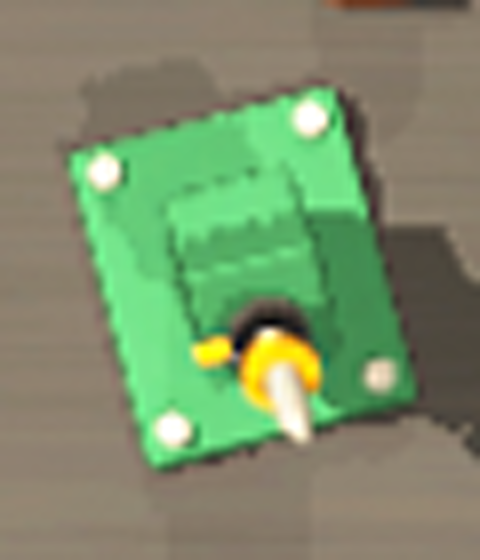

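View pics/ac.png

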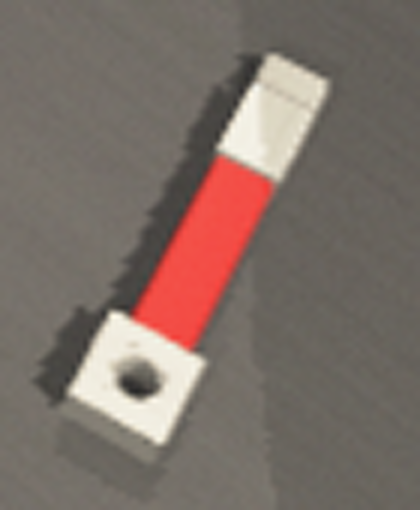

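View pics/bc.png

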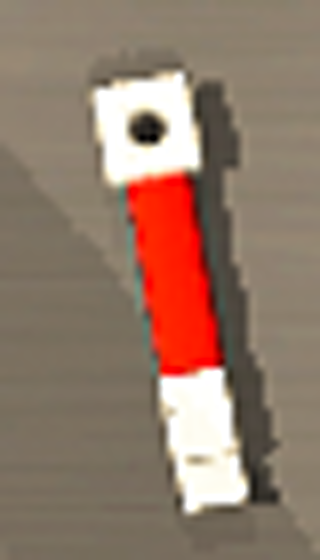

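```bash
cat > fit.py <<'E'
from h import *
import pickle
from scipy.optimize import least_squares
np.set_printoptions(precision=2,suppress=True)
a,b=pickle.load(open('im0.pkl','rb'))
def un(l,x0,y0,s): return (np.array(l,float)+.5)/s-.5+[x0,y0]
def rz(t): return np.array([[np.cos(t),-np.sin(t),0],[np.sin(t),np.cos(t),0],[0,0,1]])
# creaser
bt=un([(147,127),(93,88),(185,72),(200,172),(108,185),(185,513),(247,503)],220,195,8)
sc=un([(138,377),(112,312),(205,360),(163,445),(70,395)],380,235,6)
eb=[(0,0,20),(-18,-18,20),(-18,18,20),(18,18,20),(18,-18,20)]
def cm(p,pts): return np.array(pts,float)@rz(p[2]).T+[p[0],p[1],0]
# creaser x toward robot: yaw ~ pi ; image left = +y
eT=[(0,0,20),(-18,-18,20),(-18,18,20),(18,18,20),(18,-18,20),(150,-13,9),(150,13,9)]
# with yaw~pi, creaser -y -> world +y (left in top image)
eS=[(0,0,20),(18,18,20),(18,-18,20),(-18,-18,20),(-18,18,20)]
eS=[(0,0,20),(18,18,20),(18,-18,20),(-18,-18,20),(-18,18,20)]
g=atz(b,bt[0],20); print('hole top',g,'hole scene',atz(a,sc[0],20))
def best(eS):
    def f(p): return np.concatenate([(proj(b,cm(p,eT))-bt).ravel(),(proj(a,cm(p,eS))-sc).ravel()])
    return least_squares(f,[g[0],g[1],np.pi])
rs=[best([eS[0]]+eS[1:][k:]+eS[1:][:k]) for k in range(4)]
r=min(rs,key=lambda r:r.cost); print('creaser',r.x,r.cost,'\n',r.fun.reshape(-1,2))
C=r.x
tS,cS=un([(302,60),(274,150)],245,190,5); tT,cT=un([(302,436),(281,368)],280,140,8)
print('tip',tri(a,tS,b,tT),'collar',tri(a,cS,b,cT))
pT=un([(72,155),(335,88),(413,395),(155,468)],280,140,8); pS=un([(42,458),(255,574),(397,340)],245,190,5)
print([atz(b,q,8) for q in pT],[atz(a,q,8) for q in pS])
s,c=np.sin(np.radians(40)),np.cos(np.radians(40))
def g2(p):
    x,y,t,px,h=p; M=rz(t); o=np.array([x,y,0])
    W=lambda P:np.array(P,float)@M.T+o
    tip=W([(-s*78,0,110+c*78)])
    ct=[(px+dx*65,dy*55,h) for dx,dy in((1,1),(1,-1),(-1,-1),(-1,1))]
    # holder +x away from robot: top-left in image = +x,+y
    e=[proj(b,tip)-tT,proj(a,tip)-tS,(proj(b,W(ct))-pT)]
    cs=[ct[0],ct[1],ct[2]]
    e.append(0.7*(proj(a,W([ct[0+1*0],ct[1],ct[3]]))*0)) 
    return np.concatenate([q.ravel() for q in e])
t0=tri(a,tS,b,tT)[0]
for P in (0,):
    r=least_squares(g2,[t0[0]+50,t0[1],0.2,20,8]); print('holder',r.x,r.cost,'\n',r.fun.reshape(-1,2)[:6])
x,y,t,px,h=r.x
M=rz(t);tip=M@[-s*78,0,110+c*78]+[x,y,0];print('tip fit',tip)
print('proj scene corners',[proj(a,[M@[px+i*65,j*55,h]+[x,y,0]]) for i in(1,-1) for j in (1,-1)],pS)
E
python3 fit.py
```

```text
hole top [538.12 248.31  20.  ] hole scene [539.22 249.36  20.  ]
creaser [538.54 249.05   3.34] 1.9769399879843765 
 [[-0.23 -0.13]
 [-0.11  0.17]
 [-0.32  0.04]
 [-0.21 -1.17]
 [-0.03 -0.67]
 [-0.21 -0.27]
 [ 0.21 -0.55]
 [ 0.08 -0.32]
 [ 0.4  -0.62]
 [ 0.3  -0.01]
 [ 0.06 -0.12]
 [-0.08 -0.79]]
tip (array([574.95,   1.59, 164.26]), np.float64(1.003096464943353)) collar (array([602.12,   9.89, 136.73]), np.float64(1.0433882113184685))
[array([704.85,  93.06,   8.  ]), array([733. , -11.3,   8. ]), array([609.94, -43.03,   8.  ]), array([579.98,  58.53,   8.  ])] [array([731.47, -11.74,   8.  ]), array([703.02,  93.58,   8.  ]), array([581.58,  61.53,   8.  ])]
holder [624.82  15.45   0.26  37.02 -15.13] 1.1598306029805525 
 [[-0.17 -0.85]
 [-0.02 -0.88]
 [-0.17  0.06]
 [-0.09  0.13]
 [ 0.31  0.31]
 [-0.65 -0.34]]
tip fit [576.38   2.52 169.75]
proj scene corners [array([[294.55, 310.6 ]]), array([[252.54, 287.31]]), array([[323.28, 262.64]]), array([[283.3 , 242.67]])] [[253.  281.2]
 [295.6 304.4]
 [324.  257.6]]
```

```bash
cat >> fit.py <<'E'
print('---')
tS,cS=un([(303,56),(274,150)],245,190,5); tT,cT=un([(303,440),(281,368)],280,140,8)
def g3(p):
    x,y,t,px,h,zc=p; M=rz(t); o=np.array([x,y,0])
    W=lambda P:np.array(P,float)@M.T+o
    tip=W([(-s*78,0,110+c*78)]);col=W([(-s*zc,0,110+c*zc)])
    ct=W([(px+dx*65,dy*55,h) for dx,dy in((1,1),(1,-1),(-1,-1),(-1,1))])
    e=[proj(b,tip)-tT,proj(a,tip)-tS,proj(b,col)-cT,proj(a,col)-cS,proj(b,ct)-pT,proj(a,ct[[1,0,3]])-pS[[0,1,2]]]
    e=[2*q for q in e[:4]]+e[4:]
    return np.concatenate([q.ravel() for q in e]+[[(h-10)/5]])
def assoc(): pass
pS=pS[[0,1,2]]
for perm in ([0,1,2],[1,0,2]):
    pS_=pS.copy(); pS=pS_[perm]
    r=least_squares(g3,[t0[0]+50,t0[1],0.26,20,8,40]); print('holder',r.x,r.cost,'\n',r.fun[:-1].reshape(-1,2))
    x,y,t=r.x[:3]; print('tip',rz(t)@[-s*78,0,110+c*78]+[x,y,0])
    pS=pS_
print('tri tip',tri(a,tS,b,tT))
E
python3 fit.py|sed -n '/---/,$p'
```

```text
---
holder [623.17  15.49   0.26  34.21   8.5   34.26] 4.712470759317956 
 [[-0.55 -1.57]
 [ 0.65 -1.15]
 [-0.18  0.43]
 [-0.43  0.01]
 [-0.44  0.03]
 [ 0.16 -0.12]
 [ 0.82  0.67]
 [-0.66  0.25]
 [-0.68  0.45]
 [-0.28  0.72]
 [ 0.44 -1.06]]
tip [574.76   2.44 169.75]
holder [623.65  13.12   0.2   29.61 -12.98  34.07] 2341.6875872773157 
 [[ -1.08  -1.39]
 [  1.35  -0.89]
 [  0.5    0.27]
 [ -1.29  -0.32]
 [  2.6    1.09]
 [  3.19   3.15]
 [  1.22   3.98]
 [ -0.27   1.31]
 [-42.78 -23.66]
 [ 39.81  24.99]
 [  0.5    2.7 ]]
tip [574.5    3.18 169.75]
tri tip (array([573.57,   1.09, 165.13]), np.float64(1.391743328812427))
```

{"name": "move_arm", "arguments": {"increments": [{"grip": -1,"turn": -0.13},{"turn": -0.13},{"turn": -0.13},{"turn": -0.13},{},{}], "grip_force": 6}}

```text
validation failed for argument at $.in...
```

{"name": "move_arm", "arguments": {"increments": [{"dx": 0.0212,"dz": -0.0354,"dy": 0.01},{"dx": 0.0212,"dz": -0.0354,"dy": 0.01},{"dx": 0.0212,"dz": -0.0354,"dy": 0.01},{"dx": 0.0212,"dz": -0.0354,"dy": 0.01},{"dx": 0.0212,"dz": -0.0354,"dy": 0.01},{"dx": 0.0212,"dz": -0.0354,"dy": 0.01},{"dx": 0.0212,"dz": -0.0354,"dy": 0.01},{"dx": 0.0212,"dz": -0.0354,"dy": 0.01},{"dx": 0.0212,"dz": -0.0354,"dy": 0.01},{"dx": 0.0212,"dz": -0.0354,"dy": 0.01},{"dx": 0.0212,"dz": -0.0354,"dy": 0.01},{"dx": 0.0212,"dz": -0.0354,"dy": 0.01}]}}

```text
validation failed for argument at $.in...
```

{"name": "move_arm", "arguments": {"increments": [{"grip": -1,"dx": 0,"dy": 0,"dz": 0,"turn": -0.13},{"grip": -1,"dx": 0,"dy": 0,"dz": 0,"turn": -0.13},{"grip": -1,"dx": 0,"dy": 0,"dz": 0,"turn": -0.13},{"grip": -1,"dx": 0,"dy": 0,"dz": 0,"turn": -0.13},{"grip": -1,"dx": 0,"dy": 0,"dz": 0,"turn": 0}], "grip_force": 6}}

```text
clock: 2.15
ee_pos: [206.9, 616.2, 226.6]
ee_rot: [-1.565, -0.155, 0.155]
contact_force: [0.9, 0.4, 0.5]
opening: 91.8
```

```bash
cat > st.py <<'E'
from h import *
np.set_printoptions(precision=3,suppress=True)
o=robot.get_obs();M=R.from_rotvec(o['ee_rot']).as_matrix()
print(o['clock'],'pos',o['ee_pos'],'zyaw',np.arctan2(M[1,2],M[0,2]),'tilt',M[2],'F',o['contact_force'],'T',o['torque'],'op',o['opening'],'j',o['joint_pos'])
def to(P): print('tool delta mm',M.T@(np.array(P)-o['ee_pos']))
import sys
if len(sys.argv)>3: to([float(v) for v in sys.argv[1:4]])
E
python3 st.py 538.5 249 82
```

```text
2.15 pos [206.873 616.187 226.642] zyaw 1.7680369942693612 tilt [-0. -1.  0.] F [0.889 0.426 0.483] T [ 0.075 -0.018  0.01 ] op 91.75763905435487 j [-0.909  0.521 -0.536  1.548  0.282  1.151  0.265]
tool delta mm [ 253.291  144.521 -425.066]
```

{"name": "move_arm", "arguments": {"increments": [{"grip": -1,"dx": 0.021,"dy": 0.012,"dz": -0.0354,"turn": 0},{"grip": -1,"dx": 0.021,"dy": 0.012,"dz": -0.0354,"turn": 0},{"grip": -1,"dx": 0.021,"dy": 0.012,"dz": -0.0354,"turn": 0},{"grip": -1,"dx": 0.021,"dy": 0.012,"dz": -0.0354,"turn": 0},{"grip": -1,"dx": 0.021,"dy": 0.012,"dz": -0.0354,"turn": 0},{"grip": -1,"dx": 0.021,"dy": 0.012,"dz": -0.0354,"turn": 0},{"grip": -1,"dx": 0.021,"dy": 0.012,"dz": -0.0354,"turn": 0},{"grip": -1,"dx": 0.021,"dy": 0.012,"dz": -0.0354,"turn": 0},{"grip": -1,"dx": 0.021,"dy": 0.012,"dz": -0.0354,"turn": 0},{"grip": -1,"dx": 0.021,"dy": 0.012,"dz": -0.0354,"turn": 0},{"grip": -1,"dx": 0.021,"dy": 0.012,"dz": -0.0354,"turn": 0},{"grip": -1,"dx": 0.021,"dy": 0.012,"dz": -0.0354,"turn": 0}]}}

```text
clock: 3.35
ee_pos: [538.0, 247.4, 82.5]
ee_rot: [-1.565, -0.151, 0.15]
contact_force: [-0.3, 0.8, 0.2]
opening: 92.1
```

```bash
python3 st.py 538.5 249 3; python3 - <<'E'
from h import *
a=get_image('scene');save(a['frame'],'s2.png')
E
```

```text
3.35 pos [538.006 247.446  82.501] zyaw 1.7629694169489696 tilt [ 0.001 -1.     0.   ] F [-0.337  0.82   0.173] T [ 0.063 -0.083 -0.02 ] op 92.10489934808885 j [-0.172  0.574 -0.399  1.809  0.294  0.816  1.047]
tool delta mm [ 0.725 79.502  1.424]
```

View pics/s2.png

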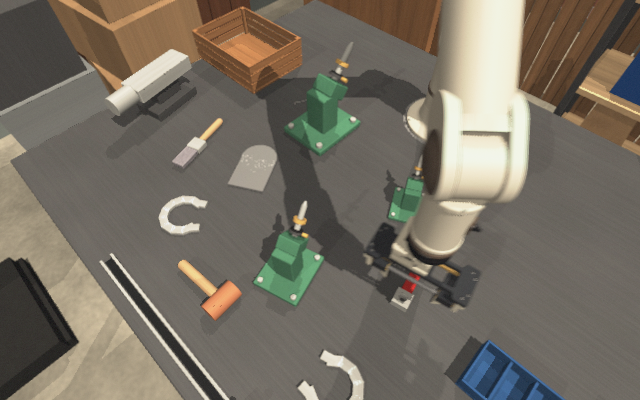

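{"name": "move_arm", "arguments": {"increments": [{"grip": -1,"dx": 0.0007,"dy": 0.02,"dz": 0.0015,"turn": 0},{"grip": -1,"dx": 0,"dy": 0.02,"dz": 0,"turn": 0},{"grip": -1,"dx": 0,"dy": 0.02,"dz": 0,"turn": 0},{"grip": -1,"dx": 0,"dy": 0.01,"dz": 0,"turn": 0},{"grip": -1,"dx": 0,"dy": 0.009,"dz": 0,"turn": 0},{"grip": -1,"dx": 0,"dy": 0,"dz": 0,"turn": 0}]}}

```text
clock: 4.0
ee_pos: [536.6, 250.2, 2.9]
ee_rot: [-1.566, -0.152, 0.154]
contact_force: [-0.6, -0.3, 0.2]
opening: 92.0
```

```bash
python3 st.py 538.5 249 3; python3 - <<'E'
from h import *
a=get_image('scene');save(cv2.resize(a['frame'][200:360,330:530],None,fx=4,fy=4)[:600],'s3.png')
E
```

```text
4.0 pos [536.556 250.231   2.909] zyaw 1.766177924625977 tilt [-0.001 -1.    -0.   ] F [-0.639 -0.282  0.219] T [0.045 0.072 0.027] op 92.04775863913066 j [-0.216  0.694 -0.349  1.83   0.355  0.681  0.997]
tool delta mm [ 1.668 -0.092 -1.585]
```

View pics/s3.png

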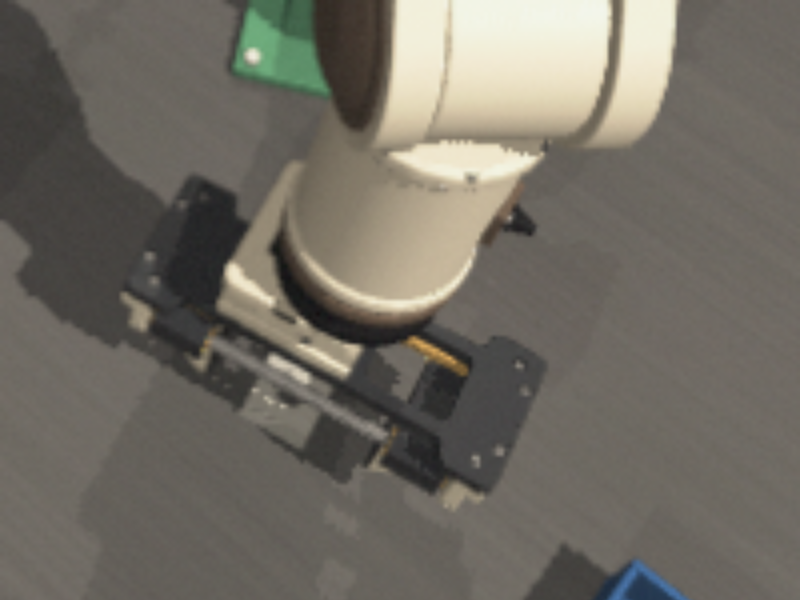

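{"name": "move_arm", "arguments": {"increments": [{"grip": -1,"dx": 0.0015,"dy": 0,"dz": -0.0015,"turn": 0},{"grip": 1,"dx": 0,"dy": 0,"dz": 0,"turn": 0},{"grip": 1,"dx": 0,"dy": 0,"dz": 0,"turn": 0},{"grip": 1,"dx": 0,"dy": 0,"dz": 0,"turn": 0},{"grip": 1,"dx": 0,"dy": 0,"dz": 0,"turn": 0},{"grip": 1,"dx": 0,"dy": 0,"dz": 0,"turn": 0},{"grip": 1,"dx": 0,"dy": 0,"dz": 0,"turn": 0},{"grip": 1,"dx": 0,"dy": 0,"dz": 0,"turn": 0},{"grip": 1,"dx": 0,"dy": 0,"dz": 0,"turn": 0},{"grip": 1,"dx": 0,"dy": 0,"dz": 0,"turn": 0}], "grip_force": 8}}

```text
clock: 5.05
ee_pos: [539.0, 248.9, 3.7]
ee_rot: [-1.566, -0.154, 0.154]
contact_force: [-0.4, -0.2, 0.1]
opening: 35.8
```

```bash
python3 st.py 538.5 249 3
```

```text
5.05 pos [538.965 248.907   3.667] zyaw 1.7670153871135128 tilt [-0. -1. -0.] F [-0.443 -0.186  0.057] T [-0.101 -0.039  0.106] op 35.79712624937066 j [-0.212  0.694 -0.35   1.827  0.355  0.683  1.001]
tool delta mm [-0.438  0.667  0.182]
```

{"name": "move_arm", "arguments": {"increments": [{"grip": 1,"dx": -0.0013,"dy": -0.0086,"dz": 0,"turn": 0},{"grip": 1,"dx": -0.0013,"dy": -0.0086,"dz": 0,"turn": 0},{"grip": 1,"dx": -0.0014,"dy": -0.0086,"dz": 0,"turn": 0},{"grip": 1,"dx": -0.0028,"dy": -0.0083,"dz": 0,"turn": 0},{"grip": 1,"dx": -0.0028,"dy": -0.0083,"dz": 0,"turn": 0},{"grip": 1,"dx": -0.0029,"dy": -0.0083,"dz": 0,"turn": 0}], "grip_force": 6}}

```text
clock: 5.65
ee_pos: [526.4, 246.7, 55.3]
ee_rot: [-1.565, -0.154, 0.154]
contact_force: [-0.4, 0.1, -2.4]
opening: 35.8
```

```bash
python3 st.py; python3 - <<'E'
from h import *
a=get_image('scene');save(cv2.resize(a['frame'][200:350,330:530],None,fx=4,fy=4)[:600],'s4.png')
a=get_image('top');save(cv2.resize(a['frame'][180:330,180:340],None,fx=4,fy=4)[:600],'t4.png')
E
```

```text
5.65 pos [526.394 246.733  55.31 ] zyaw 1.7671124705261405 tilt [ 0. -1.  0.] F [-0.413  0.077 -2.427] T [0.079 0.005 0.023] op 35.79308481919605 j [-0.187  0.599 -0.387  1.847  0.315  0.755  1.023]
```

View pics/s4.png

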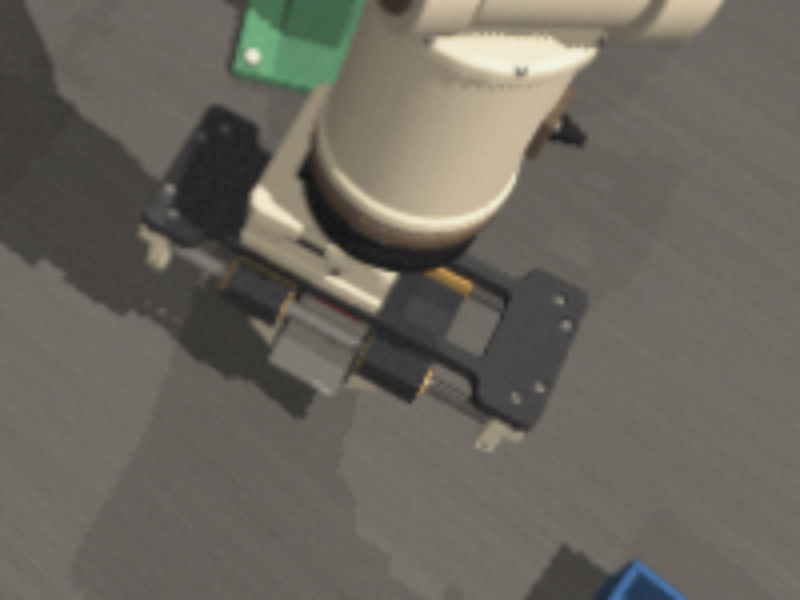

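View pics/t4.png

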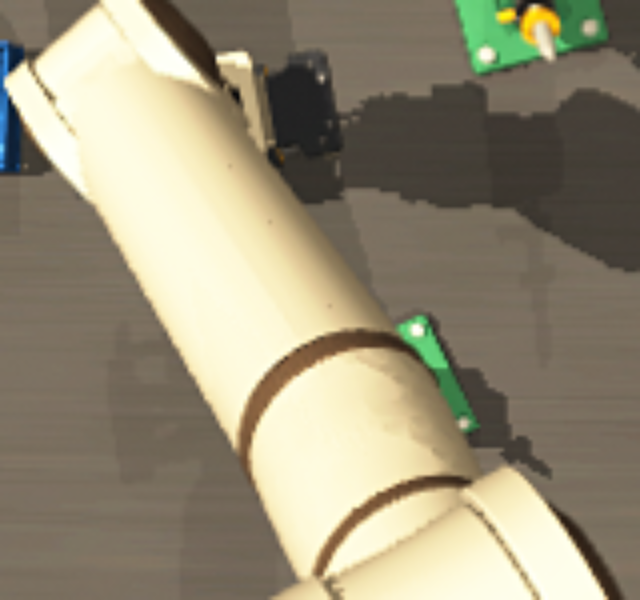

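```bash
cat > pf.py <<'E'
from h import *
import sys
# project creaser wireframe for pitch hypotheses: eye center E, horizontal yaw, pitch
def wire(E,yaw,th):
    X=np.array([np.cos(yaw)*np.cos(th),np.sin(yaw)*np.cos(th),-np.sin(th)])
    Y=np.array([-np.sin(yaw),np.cos(yaw),0]); Z=np.cross(X,Y)
    f=lambda x,y,z: np.array(E)+x*X+y*Y+z*Z
    L=[]
    for (x0,x1,w,h) in((-18,18,18,10),(17,97,12,9),(97,150,13,5)):
        c=[f(x,y,z) for x in(x0,x1) for y in(-w,w) for z in(-h,h)]
        L+=[(c[i],c[j]) for i in range(8) for j in range(i) if bin(i^j).count('1')==1]
    return L
def overlay(d,L,x0,y0,w,h,s,name,col=(0,255,0)):
    im=cv2.resize(d['frame'][y0:y0+h,x0:x0+w],None,fx=s,fy=s,interpolation=cv2.INTER_CUBIC)
    im2=im.copy()
    for p,q in L:
        P=((proj(d,[p,q])-[x0,y0]+.5)*s-.5)
        cv2.line(im2,tuple(int(v*8) for v in P[0]),tuple(int(v*8) for v in P[1]),col,1,cv2.LINE_AA,3)
    save(np.hstack([im,im2]),name)
E
python3 - <<'E'
from pf import *
o=robot.get_obs();M=R.from_rotvec(o['ee_rot']).as_matrix()
p=o['ee_pos']; yaw=np.arctan2(M[1,2],M[0,2])+np.pi/2; E=p+[0,0,7]
a=get_image('scene')
overlay(a,wire(E,yaw,np.radians(20)),380,260,60,60,6,'s5.png')
overlay(a,wire(E,yaw,np.radians(0)),380,260,60,60,6,'s5b.png')
E
```

```text
(no output)
```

View pics/s5.png

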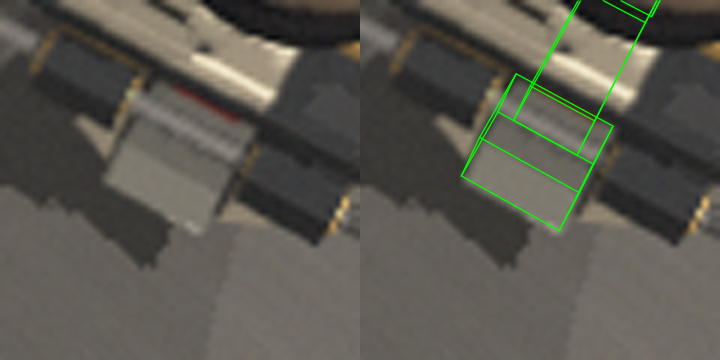

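View pics/s5b.png

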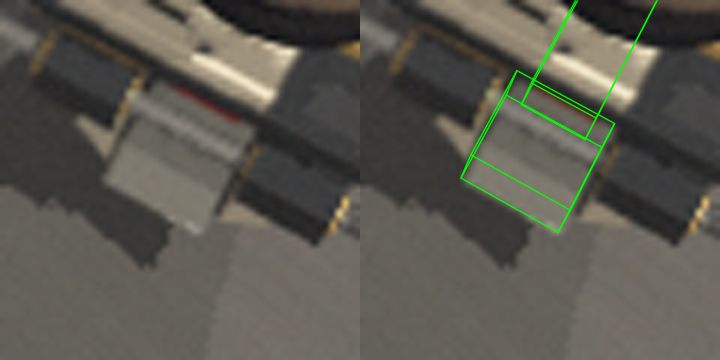

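{"name": "move_arm", "arguments": {"increments": [{"grip": 1,"dx": -0.0042,"dy": -0.0077,"dz": 0,"turn": 0},{"grip": 1,"dx": -0.0042,"dy": -0.0077,"dz": 0,"turn": 0},{"grip": 1,"dx": -0.0042,"dy": -0.0077,"dz": 0,"turn": 0},{"grip": 1,"dx": -0.0055,"dy": -0.0068,"dz": 0,"turn": 0},{"grip": 1,"dx": -0.0055,"dy": -0.0068,"dz": 0,"turn": 0},{"grip": 1,"dx": -0.0054,"dy": -0.0068,"dz": 0,"turn": 0},{"grip": 1,"dx": 0,"dy": 0,"dz": 0,"turn": 0}], "grip_force": 6}}

```text
clock: 6.5
ee_pos: [497.7, 241.3, 99.0]
ee_rot: [-1.565, -0.155, 0.154]
contact_force: [-0.6, -1.0, -1.4]
opening: 36.2
```

```bash
python3 st.py;cat > ov.py <<'E'
from pf import *
o=robot.get_obs();M=R.from_rotvec(o['ee_rot']).as_matrix()
p=o['ee_pos']; yaw=np.arctan2(M[1,2],M[0,2])+np.pi/2; E=p+[0,0,7]
a=get_image('scene')
u=proj(a,[E])[0].astype(int)
th=float(sys.argv[1])
overlay(a,wire(E,yaw,np.radians(th)),u[0]-30,u[1]-35,60,60,6,sys.argv[2])
E
python3 ov.py 40 s6.png
```

```text
6.5 pos [497.683 241.256  98.979] zyaw 1.7675315938126392 tilt [ 0.001 -1.     0.   ] F [-0.558 -0.969 -1.416] T [ 0.046  0.2   -0.011] op 36.24750867163832 j [-0.165  0.495 -0.421  1.899  0.273  0.803  1.035]
```

View pics/s6.png

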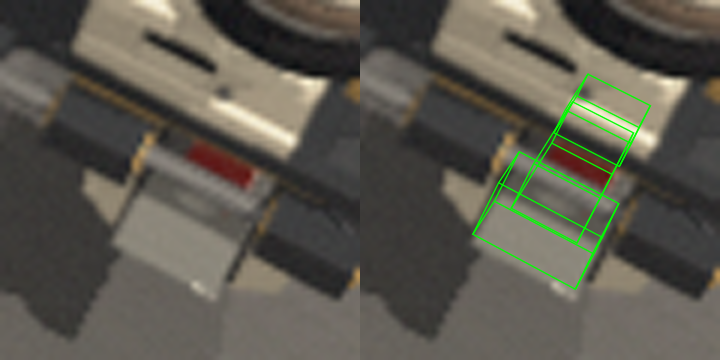

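{"name": "move_arm", "arguments": {"increments": [{"grip": 1,"dx": 0,"dy": 0,"dz": 0,"turn": 0},{"grip": 1,"dx": 0,"dy": 0,"dz": 0,"turn": 0},{"grip": 1,"dx": 0,"dy": 0,"dz": 0,"turn": 0},{"grip": 1,"dx": 0,"dy": -0.03,"dz": 0,"turn": 0},{"grip": 1,"dx": 0,"dy": -0.04,"dz": 0,"turn": 0},{"grip": 1,"dx": 0,"dy": -0.04,"dz": 0,"turn": 0},{"grip": 1,"dx": 0,"dy": -0.03,"dz": 0,"turn": -0.06},{"grip": 1,"dx": 0,"dy": 0,"dz": 0,"turn": 0},{"grip": 1,"dx": 0,"dy": 0,"dz": 0,"turn": 0}], "grip_force": 55}}

```text
clock: 7.45
ee_pos: [498.3, 240.8, 237.6]
ee_rot: [-1.562, -0.201, 0.2]
contact_force: [0.1, -0.7, -3.3]
opening: 35.7
```

```bash
python3 st.py; python3 ov.py 40 s7.png;  python3 - <<'E'
from h import *
a=get_image('top');save(a['frame'],'t7.png')
E
```

```text
7.45 pos [498.264 240.758 237.622] zyaw 1.8260170815168504 tilt [ 0. -1. -0.] F [ 0.081 -0.73  -3.279] T [-0.012 -0.019  0.051] op 35.68880882279298 j [-0.099  0.322 -0.488  1.784  0.17   1.077  1.179]
```

View pics/s7.png

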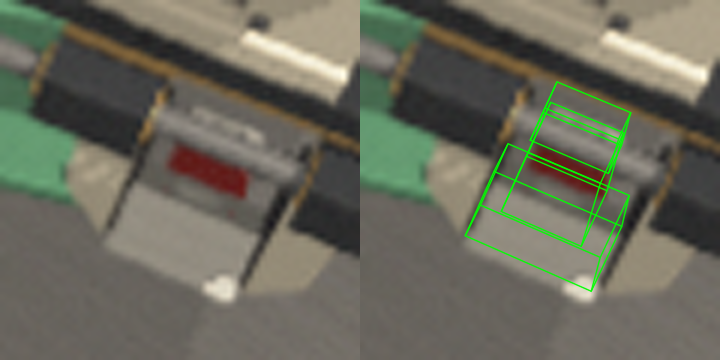

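View pics/t7.png

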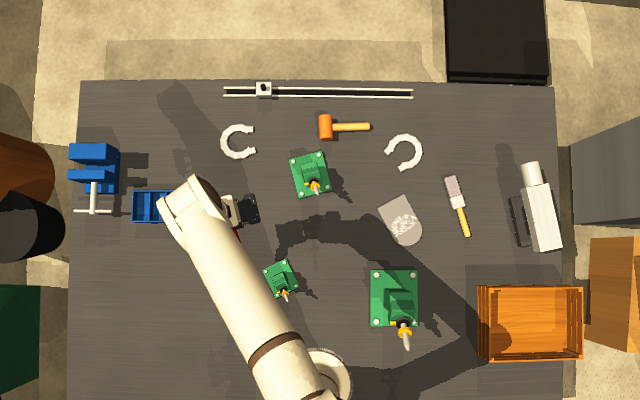

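```bash
python3 - <<'E'
from pf import *
np.set_printoptions(precision=1,suppress=True)
o=robot.get_obs();M=R.from_rotvec(o['ee_rot']).as_matrix()
p=o['ee_pos']; yaw=np.arctan2(M[1,2],M[0,2])+np.pi/2; E=p+[0,0,7]
a=get_image('scene')
u=proj(a,[E])[0].astype(int)
save(cv2.resize(a['frame'][u[1]-25:u[1]+20,u[0]-25:u[0]+25],None,fx=12,fy=12,interpolation=cv2.INTER_CUBIC),'s8.png')
for th in (30,40,50,60):
    t=np.radians(th)
    X=np.array([np.cos(yaw)*np.cos(t),np.sin(yaw)*np.cos(t),-np.sin(t)]);Y=np.array([-np.sin(yaw),np.cos(yaw),0]);Z=np.cross(X,Y)
    for n,(x,y,z) in dict(bl=(-18,18,-10),br=(-18,-18,-10),tl=(-18,18,10),tr=(-18,-18,10),fl=(18,18,10),fr=(18,-18,10),hl=(17,12,9),hr=(17,-12,9),kl=(97,12,9),kr=(97,-12,9)).items():
        print(th,n,((proj(a,[E+x*X+y*Y+z*Z])[0]-u+25+.5)*12-.5),end=' ')
    print()
E
```

```text
30 bl [142. 365.] 30 br [391.8 475.2] 30 tl [195.3 245. ] 30 tr [449.6 354.9] 30 fl [240.5 150.9] 30 fr [483.4 254.1] 30 hl [276.7 176.3] 30 hr [438.7 245.2] 30 kl [360.   -6.9] 30 kr [507.2  53.7] 
40 bl [148.6 349.7] 40 br [399.7 460.2] 40 tl [205.9 221.4] 40 tr [460.3 330.9] 40 fl [233.7 166.4] 40 fr [475.5 269.4] 40 hl [270.1 191. ] 40 hr [431.3 259.9] 40 kl [319.2  84. ] 40 kr [464.5 144.8] 
50 bl [156.6 331.4] 50 br [408.8 442. ] 50 tl [216.1 198.9] 50 tr [470.3 307.9] 50 fl [225.8 184.5] 50 fr [466.6 287.4] 50 hl [262.4 208.1] 50 hr [423.1 276.9] 50 kl [276.8 178.3] 50 kr [420.6 239.6] 
60 bl [165.8 310.6] 60 br [418.9 421.3] 60 tl [225.6 178.3] 60 tr [479.2 286.7] 60 fl [216.9 204.5] 60 fr [456.9 307.5] 60 hl [253.9 227.1] 60 hr [414.1 295.9] 60 kl [233.6 274.2] 60 kr [376.6 336.1]
```

View pics/s8.png

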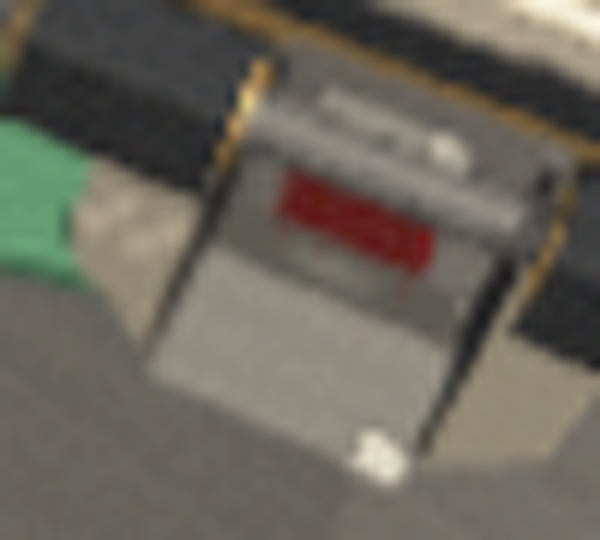

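```bash
python3 - <<'E'
from pf import *
np.set_printoptions(precision=1,suppress=True)
o=robot.get_obs();M=R.from_rotvec(o['ee_rot']).as_matrix()
p=o['ee_pos'];E=p+[0,0,7]
a=get_image('scene')
u=proj(a,[E])[0].astype(int)
for x in(-9.5,9.5):
  for z in (-18,18,-30,30):
    for y in (0,-19): print(x,z,y,(proj(a,[p+M@[x,y,z]])[0]-u+25+.5)*12-.5)
E
```

```text
-9.5 -18 0 [203.9 232.9]
-9.5 -18 -19 [235.1 160.7]
-9.5 18 0 [446.2 337.5]
-9.5 18 -19 [484.  266.8]
-9.5 -30 0 [124.7 198.8]
-9.5 -30 -19 [153.8 126.1]
-9.5 30 0 [528.6 373.1]
-9.5 30 -19 [568.7 302.9]
9.5 -18 0 [158.1 332.6]
9.5 -18 -19 [188.7 261.8]
9.5 18 0 [403.4 440.4]
9.5 18 -19 [440.8 371.1]
9.5 -30 0 [ 77.9 297.5]
9.5 -30 -19 [106.4 226.1]
9.5 30 0 [486.9 477. ]
9.5 30 -19 [526.5 408.4]
```

```bash
python3 st.py 556 -3 228
```

```text
7.65 pos [497.108 240.339 235.853] zyaw 1.8266108858412897 tilt [-0.004 -1.    -0.   ] F [-0.163 -0.177 -2.842] T [0.125 0.008 0.004] op 35.62118748532364 j [-0.1    0.325 -0.488  1.785  0.17   1.077  1.18 ]
tool delta mm [  -4.568    7.988 -250.318]
```

{"name": "move_arm", "arguments": {"increments": [{"grip": 1,"dx": -0.0005,"dy": 0.001,"dz": -0.02,"turn": 0},{"grip": 1,"dx": -0.0005,"dy": 0.001,"dz": -0.032,"turn": 0},{"grip": 1,"dx": -0.0005,"dy": 0.001,"dz": -0.032,"turn": 0},{"grip": 1,"dx": -0.0005,"dy": 0.001,"dz": -0.032,"turn": 0},{"grip": 1,"dx": -0.0005,"dy": 0.001,"dz": -0.032,"turn": 0},{"grip": 1,"dx": -0.0005,"dy": 0.001,"dz": -0.032,"turn": 0},{"grip": 1,"dx": -0.0005,"dy": 0.001,"dz": -0.032,"turn": 0},{"grip": 1,"dx": -0.0005,"dy": 0.001,"dz": -0.025,"turn": 0},{"grip": 1,"dx": 0,"dy": 0,"dz": -0.013,"turn": 0},{"grip": 1,"dx": 0,"dy": 0,"dz": 0,"turn": 0},{"grip": 1,"dx": 0,"dy": 0,"dz": 0,"turn": 0}]}}

```text
clock: 8.75
ee_pos: [557.2, -0.2, 229.4]
ee_rot: [-1.56, -0.201, 0.203]
contact_force: [0.5, 0.4, -3.3]
opening: 35.5
```

```bash
python3 st.py 562.4 -1 180; python3 - <<'E'
from h import *
np.set_printoptions(precision=2,suppress=True)
for i in range(3):
    a=get_image('scene');o=robot.get_obs();print(o['ee_pos'],o['contact_force'])
save(a['frame'],'s9.png')
save(cv2.resize(a['frame'][150:270,240:370],None,fx=5,fy=5,interpolation=cv2.INTER_CUBIC),'s9z.png')
b=get_image('top');save(cv2.resize(b['frame'][120:260,240:380],None,fx=4,fy=4,interpolation=cv2.INTER_CUBIC),'t9.png')
E
```

```text
8.75 pos [557.206  -0.173 229.35 ] zyaw 1.8279778173871029 tilt [-0.001 -1.     0.002] F [ 0.451  0.419 -3.253] T [ 0.103 -0.025 -0.036] op 35.54745531336265 j [ 0.257  0.324 -0.372  1.785  0.132  1.058  1.666]
tool delta mm [ 4.856 49.342 -2.2  ]
[557.26   0.45 229.59] [ 0.52  0.31 -2.51]
[557.34   0.57 229.76] [ 0.29  0.45 -2.66]
[557.41   0.42 229.89] [ 0.7  -0.08 -3.24]
```

View pics/s9z.png

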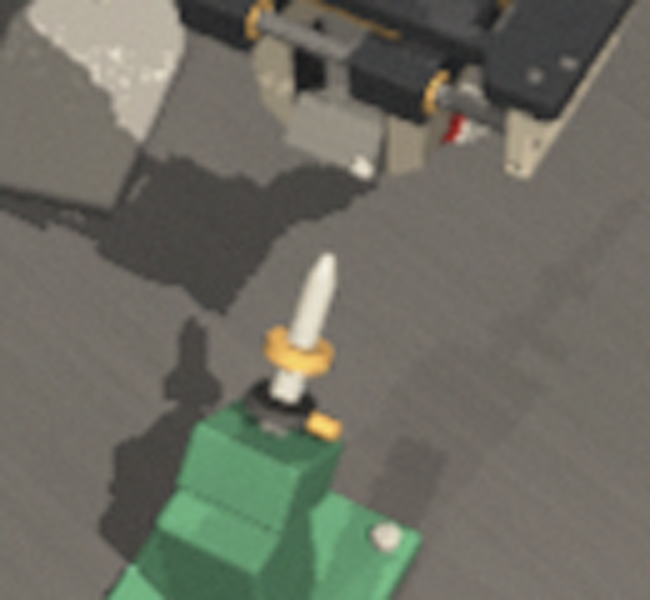

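View pics/t9.png

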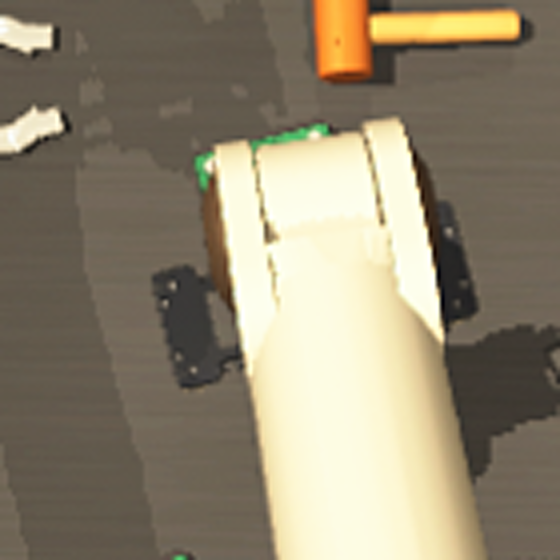

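```bash
python3 - <<'E'
from pf import *
np.set_printoptions(precision=1,suppress=True)
o=robot.get_obs();M=R.from_rotvec(o['ee_rot']).as_matrix()
p=np.array([557.3,.3,229.6])
a=get_image('scene')
save(cv2.resize(a['frame'][160:190,285:345],None,fx=12,fy=12,interpolation=cv2.INTER_CUBIC),'s10.png')
f=lambda P:(proj(a,[P])[0]-[285,160]+.5)*12-.5
for x in(-9.5,9.5):
  for z in (-18,18,-30,30): print('fing',x,z,f(p+M@[x,0,z]))
yaw=np.arctan2(M[1,2],M[0,2])+np.pi/2; E=p+[0,0,5.5]+M@[.5,0,0]
for th in (35,40,45):
    t=np.radians(th)
    X=np.array([np.cos(yaw)*np.cos(t),np.sin(yaw)*np.cos(t),-np.sin(t)]);Y=np.array([-np.sin(yaw),np.cos(yaw),0]);Z=np.cross(X,Y)
    for n,(x,y,z) in dict(bl=(-18,18,-10),br=(-18,-18,-10),tl=(-18,18,10),tr=(-18,-18,10),kl=(97,12,9),kr=(97,-12,9),kb=(97,-12,-9),bt=(150,-13,0),b97=(97,-13,0)).items():
        print(th,n,f(E+x*X+y*Y+z*Z),end=' ')
    print()
tp=[305.1,201.6]
for off in ((0,0),(.4,1.1)): print('tip',atz(a,np.array(tp)-off,169.75))
E
```

```text
fing -9.5 -18 [240.  113.9]
fing -9.5 18 [436.6 197.8]
fing -9.5 -30 [175.8  86.4]
fing -9.5 30 [503.4 226.3]
fing 9.5 -18 [179.5 194.3]
fing 9.5 18 [377.9 280.6]
fing 9.5 -30 [114.7 166.1]
fing 9.5 30 [445.3 309.9]
35 bl [139.5 213.4] 35 br [340.8 301.5] 35 tl [172.3  95.5] 35 tr [376.2 182.9] 35 kl [491.5  -0.4] 35 kr [612.3  49.4] 35 kb [582.5 143.4] 35 bt [705.7  48.9] 35 b97 [602.4  98.7] 
40 bl [139.8 205. ] 40 br [341.4 293.2] 40 tl [177.6  85.4] 40 tr [381.5 172.5] 40 kl [478.9  43.6] 40 kr [599.   93.5] 40 kb [566.3 188.1] 40 bt [683.7 113.8] 40 b97 [587.7 143.1] 
45 bl [140.6 196.1] 45 br [342.6 284.3] 45 tl [183.1  75.6] 45 tr [387.  162.5] 45 kl [464.8  87.9] 45 kr [584.4 138. ] 45 kb [548.9 232.7] 45 bt [660.  178.8] 45 b97 [571.6 187.6] 
tip [577.7   4.2 169.8]
tip [576.4   1.7 169.8]
```

View pics/s10.png

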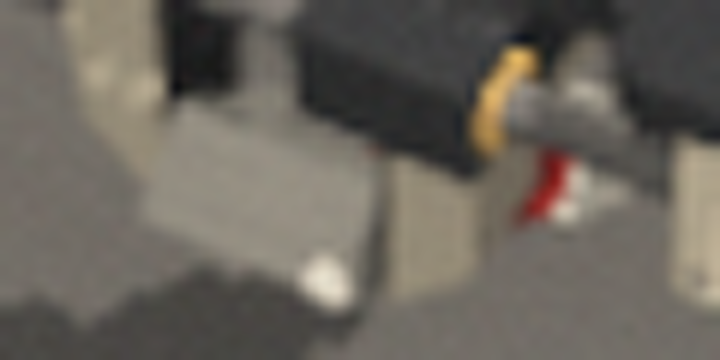

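{"name": "move_arm", "arguments": {"increments": [{"grip": 1,"dx": 0.001,"dy": 0.01,"dz": -0.0007,"turn": 0},{"grip": 1,"dx": 0.001,"dy": 0.01,"dz": -0.0007,"turn": 0},{"grip": 1,"dx": 0.001,"dy": 0.01,"dz": -0.0007,"turn": 0},{"grip": 1,"dx": 0.001,"dy": 0.01,"dz": -0.0007,"turn": 0},{"grip": 1,"dx": 0.001,"dy": 0.01,"dz": -0.0006,"turn": 0},{"grip": 1,"dx": 0,"dy": 0,"dz": 0,"turn": 0},{"grip": 1,"dx": 0,"dy": 0,"dz": 0,"turn": 0}]}}

```text
clock: 9.7
ee_pos: [563.2, -3.8, 179.5]
ee_rot: [-1.561, -0.2, 0.202]
contact_force: [0.5, 0.3, -2.2]
opening: 35.7
```

```bash
cat > look.py <<'E'
from pf import *
np.set_printoptions(precision=2,suppress=True)
ps=[];fs=[]
for i in range(3):
    a=get_image('scene');o=robot.get_obs();ps.append(o['ee_pos']);fs.append(o['contact_force'])
p=np.mean(ps,0);print(o['clock'],'p',p,'F',np.mean(fs,0),'T',o['torque'],'op',o['opening'])
M=R.from_rotvec(o['ee_rot']).as_matrix();E=p+[0,0,5.5]+M@[.5,0,0]
ax=np.array([-.621,-.165,.766]);tip=np.array([576,1.8,169.75])
d=(E-tip)@ax; l=(E-tip)-d*ax
print('E',E,'along from root',d+78,'lateral(tool)',M.T@l,'axis in tool',M.T@ax,'Faxial',np.mean(fs,0)@ax)
save(cv2.resize(a['frame'][165:250,265:375],None,fx=7,fy=7,interpolation=cv2.INTER_CUBIC),sys.argv[1])
E
python3 look.py s11.png
```

```text
9.85 p [563.76  -3.75 180.26] F [ 0.1   0.33 -2.98] T [ 0.04 -0.05  0.03] op 35.627558515519674
E [564.24  -3.62 185.76] along from root 98.45731565736332 lateral(tool) [ 0.4  -0.33 -2.22] axis in tool [-0.64 -0.77 -0.  ] Faxial -2.4041174598530013
```

View pics/s11.png

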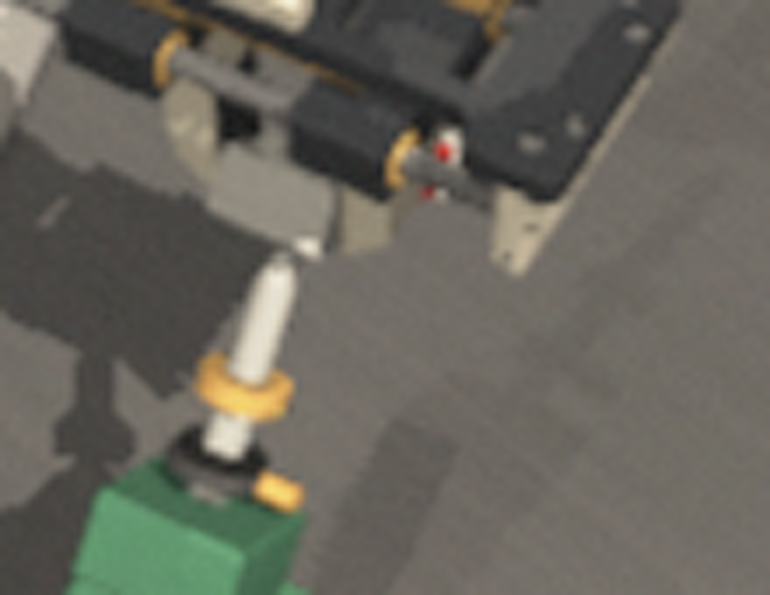

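```bash
python3 - <<'E'
from pf import *
np.set_printoptions(precision=1,suppress=True)
a=get_image('scene')
f=lambda P:(proj(a,[P])[0]+[.4,1.2]-[265,165]+.5)*7-.5
M=R.from_rotvec(robot.get_obs()['ee_rot']).as_matrix()
E=np.array([564.24,-3.62,185.76]);ax=np.array([-.621,-.165,.766]);tip=np.array([576,1.8,169.75])
Y=M[:,2];X=np.cross(ax,Y); 
for s in (1,-1):
  for q in (1,-1): print('endface',s,q,f(E+18*s*Y+18*np.cross(Y,ax)*np.sign(np.cross(Y,ax)[0])-10*q*ax))
print('E',f(E),'E-10',f(E-10*ax),'E-20',f(E-20*ax),'E-80',f(E-80*ax))
print('tip',f(tip),f(tip-78*ax),f(tip-40*ax))
print('jac per mm toolx,z', f(tip+M[:,0])-f(tip), f(tip+M[:,2])-f(tip), f(tip+ax)-f(tip))
E
```

```text
endface 1 1 [317.8 259.2]
endface 1 -1 [339.7 193.6]
endface -1 1 [206.9 208.6]
endface -1 -1 [227.6 143.5]
E [298.8 191.5] E-10 [288.3 223.4] E-20 [277.9 255.1] E-80 [217.3 439.9]
tip [284.8 259.3] [206.3 497.7] [244.  383.4]
jac per mm toolx,z [-1.8  2.5] [3.  1.4] [ 1.  -3.2]
```

{"name": "move_arm", "arguments": {"increments": [{"grip": 1,"dx": 0.0003,"dy": 0,"dz": 0.0024,"turn": 0},{"grip": 1,"dx": 0.0026,"dy": 0.0031,"dz": 0,"turn": 0},{"grip": 1,"dx": 0.0026,"dy": 0.0031,"dz": 0,"turn": 0},{"grip": 1,"dx": 0.0026,"dy": 0.0031,"dz": 0,"turn": 0},{"grip": 1,"dx": 0.0026,"dy": 0.0031,"dz": 0,"turn": 0},{"grip": 1,"dx": 0,"dy": 0,"dz": 0,"turn": 0}]}}

```text
clock: 10.5
ee_pos: [573.1, 1.4, 166.8]
ee_rot: [-1.561, -0.201, 0.202]
contact_force: [0.3, -0.3, -2.8]
opening: 35.4
```

```bash
python3 look.py s12.png
```

```text
10.65 p [573.06   1.26 167.21] F [ 0.27  0.12 -2.6 ] T [ 0.11 -0.04 -0.03] op 35.51152203152484
E [573.54   1.39 172.71] along from root 81.85719162573302 lateral(tool) [-0.   -0.    0.24] axis in tool [-0.64 -0.77 -0.  ] Faxial -2.1798925971594425
```

View pics/s12.png

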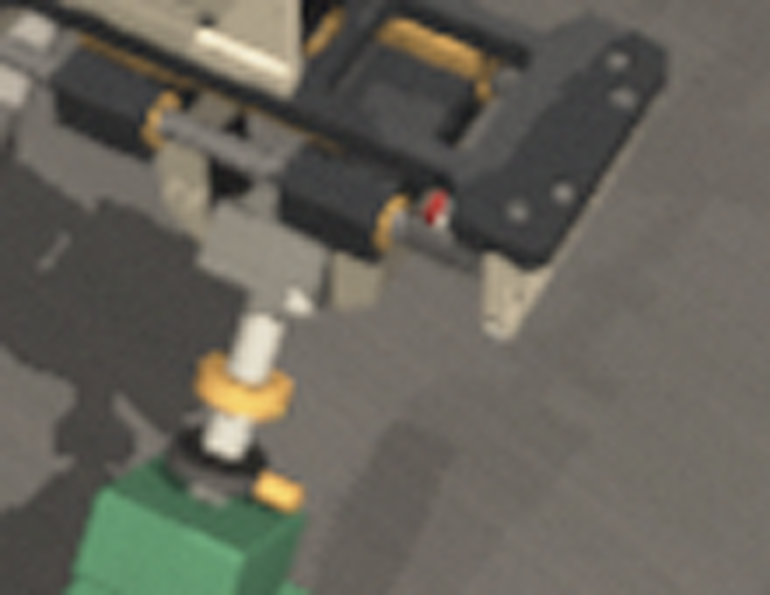

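{"name": "move_arm", "arguments": {"increments": [{"grip": 1,"dx": 0.0019,"dy": 0.0023,"dz": 0,"turn": 0},{"grip": 1,"dx": 0.0019,"dy": 0.0023,"dz": 0,"turn": 0},{"grip": 1,"dx": 0.0019,"dy": 0.0023,"dz": 0,"turn": 0},{"grip": 1,"dx": 0,"dy": 0,"dz": 0,"turn": 0}]}}

```text
clock: 11.05
ee_pos: [578.8, 2.8, 160.2]
ee_rot: [-1.561, -0.201, 0.201]
contact_force: [-0.7, 0.2, -2.8]
opening: 35.3
```

```bash
python3 look.py s13.png
```

```text
11.2 p [578.67   2.74 160.42] F [-0.29  0.11 -3.48] T [ 0.06 -0.02 -0.06] op 35.513081404830984
E [579.15   2.87 165.92] along from root 72.93754875817689 lateral(tool) [ 0.06 -0.05  0.22] axis in tool [-0.64 -0.77 -0.  ] Faxial -2.506017073396567
```

View pics/s13.png

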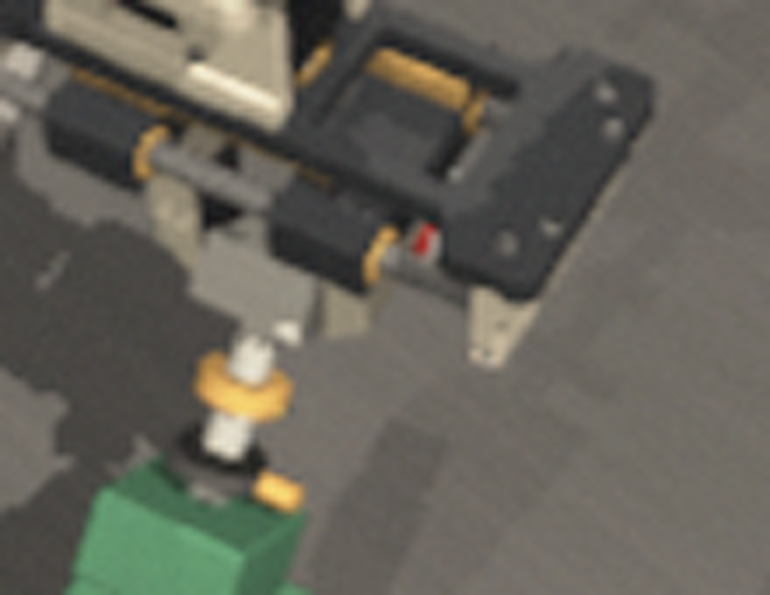

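{"name": "move_arm", "arguments": {"increments": [{"grip": 1,"dx": 0.0019,"dy": 0.0023,"dz": 0,"turn": 0},{"grip": 1,"dx": 0.0019,"dy": 0.0023,"dz": 0,"turn": 0},{"grip": 1,"dx": 0.0019,"dy": 0.0023,"dz": 0,"turn": 0},{"grip": 1,"dx": 0,"dy": 0,"dz": 0,"turn": 0}]}}

```text
clock: 11.6
ee_pos: [584.4, 4.3, 153.3]
ee_rot: [-1.561, -0.201, 0.201]
contact_force: [0.5, -0.9, -2.2]
opening: 35.9
```

```bash
python3 look.py s14.png
```

```text
11.75 p [584.25   4.22 153.55] F [-0.11 -0.39 -2.73] T [ 0.04 -0.03  0.  ] op 35.71209788185023
E [584.73   4.35 159.05] along from root 63.96320598442108 lateral(tool) [ 0.07 -0.06  0.22] axis in tool [-0.64 -0.77 -0.  ] Faxial -1.9623327269853734
```

{"name": "move_arm", "arguments": {"increments": [{"grip": 1,"dx": 0.0019,"dy": 0.0023,"dz": 0,"turn": 0},{"grip": 1,"dx": 0.0019,"dy": 0.0023,"dz": 0,"turn": 0},{"grip": 1,"dx": 0,"dy": 0,"dz": 0,"turn": 0}]}}

```text
clock: 12.05
ee_pos: [588.1, 5.2, 148.8]
ee_rot: [-1.561, -0.201, 0.201]
contact_force: [-0.2, 0.2, -2.8]
opening: 35.4
```

```bash
python3 look.py s15.png
```

```text
12.2 p [587.96   5.17 148.99] F [-0.42 -0.43 -2.79] T [ 0.02  0.01 -0.04] op 35.56522440673366
E [588.45   5.3  154.49] along from root 58.007386183706714 lateral(tool) [ 0.08 -0.06  0.18] axis in tool [-0.64 -0.77 -0.  ] Faxial -1.8053098839899875
```

View pics/s15.png

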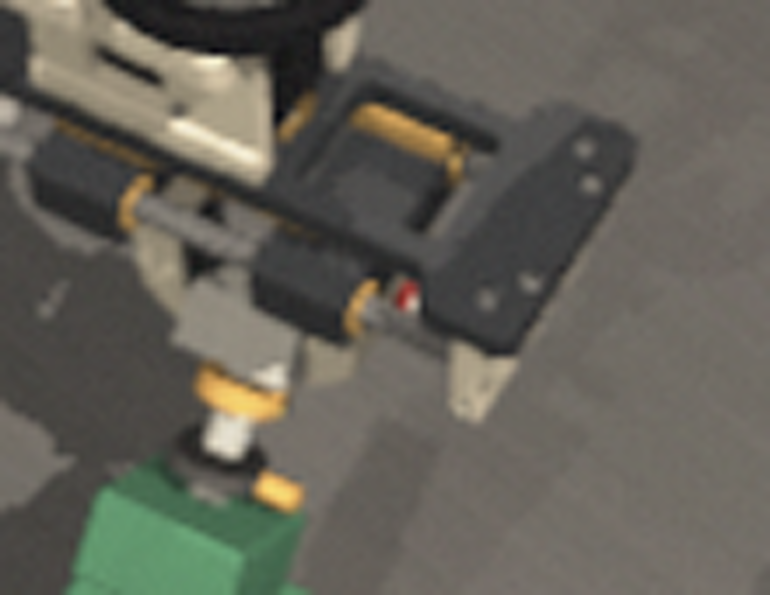

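{"name": "move_arm", "arguments": {"increments": [{"grip": 1,"dx": 0.001,"dy": 0.0012,"dz": 0,"turn": 0},{"grip": 1,"dx": 0.001,"dy": 0.0012,"dz": 0,"turn": 0},{"grip": 1,"dx": 0.001,"dy": 0.0012,"dz": 0,"turn": 0},{"grip": 1,"dx": 0.001,"dy": 0.0012,"dz": 0,"turn": 0}]}}

```text
clock: 12.6
ee_pos: [591.8, 6.1, 144.2]
ee_rot: [-1.561, -0.201, 0.201]
contact_force: [-0.7, -0.6, -1.3]
opening: 35.3
```

```bash
python3 look.py s16.png
```

```text
12.75 p [591.8    6.13 144.2 ] F [-0.29 -0.16 -2.38] T [0.   0.05 0.01] op 35.384541679254724
E [592.28   6.26 149.7 ] along from root 51.79253460503142 lateral(tool) [ 0.04 -0.02  0.13] axis in tool [-0.64 -0.77 -0.  ] Faxial -1.6210730970331926
```

{"name": "move_arm", "arguments": {"increments": [{"grip": 1,"dx": 0.001,"dy": 0.0012,"dz": 0,"turn": 0},{"grip": 1,"dx": 0.001,"dy": 0.0012,"dz": 0,"turn": 0},{"grip": 1,"dx": 0.001,"dy": 0.0012,"dz": 0,"turn": 0}]}}

```text
clock: 13.05
ee_pos: [594.4, 6.8, 140.9]
ee_rot: [-1.562, -0.201, 0.202]
contact_force: [-3.0, -0.7, 3.0]
opening: 35.5
```

```bash
python3 look.py s17.png
```

```text
13.2 p [594.6    6.86 140.7 ] F [-2.84 -0.02  1.97] T [-0.05  0.67  0.01] op 35.50387005860878
E [595.08   6.99 146.2 ] along from root 47.25780025676136 lateral(tool) [ 0.02 -0.    0.12] axis in tool [-0.64 -0.77 -0.  ] Faxial 3.277493890490865
```

View pics/s17.png

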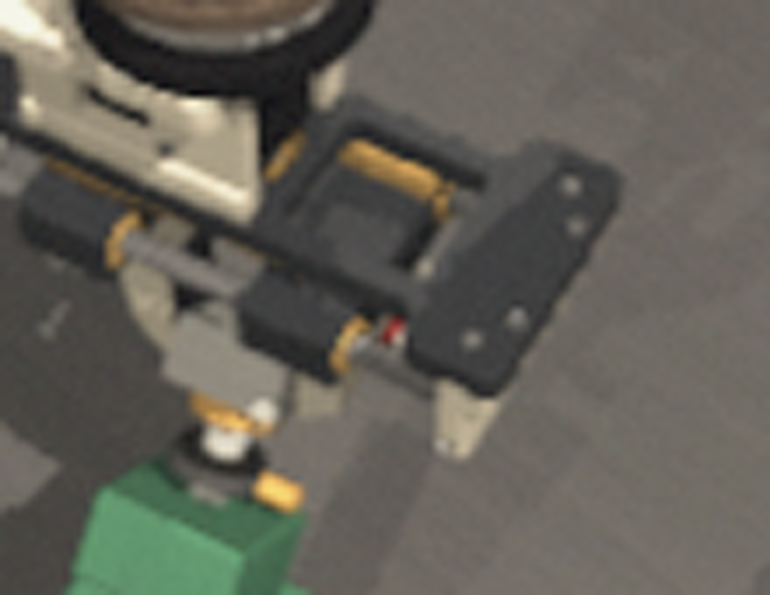

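{"name": "move_arm", "arguments": {"increments": [{"grip": 1,"dx": 0.001,"dy": 0.0012,"dz": 0,"turn": 0},{"grip": 1,"dx": 0.001,"dy": 0.0012,"dz": 0,"turn": 0},{"grip": 1,"dx": 0.001,"dy": 0.0012,"dz": 0,"turn": 0}]}}

```text
clock: 13.5
ee_pos: [597.6, 7.7, 137.0]
ee_rot: [-1.561, -0.201, 0.201]
contact_force: [-2.9, -0.2, 2.8]
opening: 35.6
```

```bash
python3 look.py s18.png
```

```text
13.65 p [597.7    7.7  136.89] F [-2.6  -0.38  1.22] T [0.02 0.56 0.01] op 35.60337977518808
E [598.19   7.82 142.39] along from root 42.2710479553789 lateral(tool) [ 0.03 -0.01  0.12] axis in tool [-0.64 -0.77 -0.  ] Faxial 2.6140999288887423
```

{"name": "move_arm", "arguments": {"increments": [{"grip": 1,"dx": 0.001,"dy": 0.0012,"dz": 0,"turn": 0},{"grip": 1,"dx": 0.001,"dy": 0.0012,"dz": 0,"turn": 0}]}}

```text
clock: 13.85
ee_pos: [599.5, 8.2, 134.7]
ee_rot: [-1.561, -0.201, 0.201]
contact_force: [-3.3, 1.0, 1.9]
opening: 35.4
```

```bash
python3 look.py s19.png
```

```text
14.0 p [599.62   8.22 134.54] F [-2.72 -0.28  1.44] T [ 0.04  0.56 -0.02] op 35.51251678664995
E [600.1    8.34 140.04] along from root 39.19316493508208 lateral(tool) [ 0.04 -0.01  0.14] axis in tool [-0.64 -0.77 -0.  ] Faxial 2.839794965390062
```

View pics/s19.png

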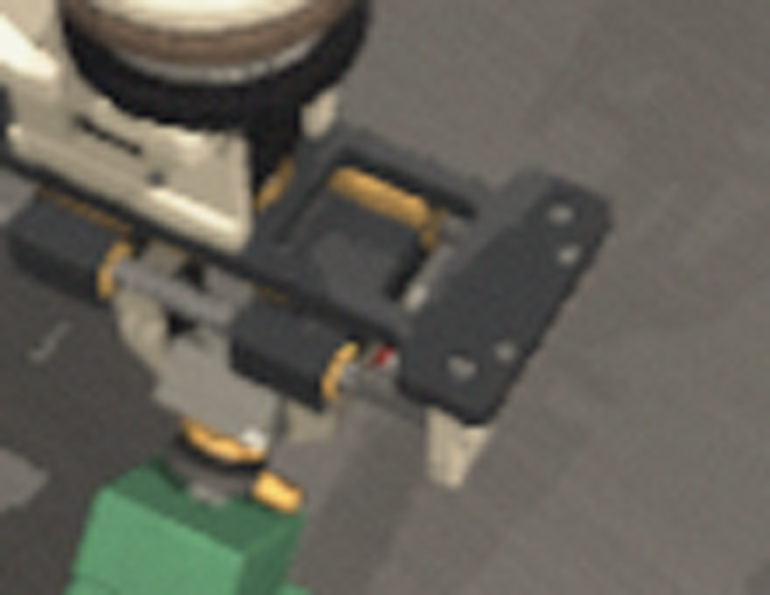

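{"name": "move_arm", "arguments": {"increments": [{"grip": 1,"dx": 0.0005,"dy": 0.0006,"dz": 0,"turn": 0},{"grip": 1,"dx": 0.0005,"dy": 0.0006,"dz": 0,"turn": 0}]}}

```text
clock: 14.2
ee_pos: [600.5, 8.4, 133.5]
ee_rot: [-1.561, -0.201, 0.201]
contact_force: [-2.5, 0.5, 1.8]
opening: 35.5
```

{"name": "move_arm", "arguments": {"increments": [{"grip": 1,"dx": 0.0005,"dy": 0.0006,"dz": 0,"turn": 0},{"grip": 1,"dx": 0.0005,"dy": 0.0006,"dz": 0,"turn": 0}]}}

```text
clock: 14.4
ee_pos: [601.4, 8.7, 132.3]
ee_rot: [-1.561, -0.201, 0.201]
contact_force: [-3.2, 0.6, 2.8]
opening: 35.5
```

```bash
python3 look.py s20.png
```

```text
14.55 p [601.5    8.74 132.24] F [-2.92  0.24  2.35] T [ 0.1   0.59 -0.01] op 35.46860506482007
E [601.99   8.87 137.74] along from root 36.17847369416753 lateral(tool) [ 0.06 -0.03  0.16] axis in tool [-0.64 -0.77 -0.  ] Faxial 3.5783120304729428
```

Now half-millimetre steps, checking force each time.

{"name": "move_arm", "arguments": {"increments": [{"grip": 1,"dx": 0.0003,"dy": 0.0004,"dz": 0,"turn": 0}]}}

```text
clock: 14.65
ee_pos: [601.7, 8.8, 131.9]
ee_rot: [-1.561, -0.201, 0.201]
contact_force: [-2.5, -0.0, 2.0]
opening: 35.5
```

{"name": "move_arm", "arguments": {"increments": [{"grip": 1,"dx": 0.0003,"dy": 0.0004,"dz": 0,"turn": 0}]}}

```text
clock: 14.75
ee_pos: [602.1, 8.9, 131.5]
ee_rot: [-1.561, -0.201, 0.201]
contact_force: [-3.4, 0.5, 3.7]
opening: 35.8
```

{"name": "move_arm", "arguments": {"increments": [{"grip": 1,"dx": 0.0003,"dy": 0.0004,"dz": 0,"turn": 0}]}}

```text
clock: 14.85
ee_pos: [602.2, 8.9, 131.3]
ee_rot: [-1.561, -0.201, 0.201]
contact_force: [-4.9, -0.6, 5.7]
opening: 35.7
```

```bash
python3 look.py s21.png
```

```text
15.0 p [602.18   8.92 131.35] F [-4.4   0.05  5.53] T [0.16 0.96 0.02] op 35.36741043839168
E [602.67   9.04 136.85] along from root 35.042155205024045 lateral(tool) [ 0.03 -0.    0.15] axis in tool [-0.64 -0.77 -0.  ] Faxial 6.964002461319372
```

{"name": "move_arm", "arguments": {"increments": [{"grip": 1,"dx": 0.0003,"dy": 0.0004,"dz": 0,"turn": 0}]}}

```text
clock: 15.1
ee_pos: [602.3, 8.9, 131.1]
ee_rot: [-1.561, -0.201, 0.202]
contact_force: [-6.4, -0.4, 7.7]
opening: 35.5
```

{"name": "move_arm", "arguments": {"increments": [{"grip": 1,"dx": 0.0003,"dy": 0.0004,"dz": 0,"turn": 0}]}}

```text
clock: 15.2
ee_pos: [602.5, 9.0, 130.9]
ee_rot: [-1.562, -0.201, 0.202]
contact_force: [-6.5, -0.2, 11.1]
opening: 35.3
```

```bash
python3 look.py s22.png
```

```text
15.35 p [602.43   8.97 131.  ] F [-6.05 -0.14  8.98] T [0.09 1.48 0.05] op 35.309332880664215
E [602.91   9.1  136.5 ] along from root 34.613353029297535 lateral(tool) [0.   0.02 0.14] axis in tool [-0.64 -0.77 -0.  ] Faxial 10.657728132122493
```

View pics/s22.png

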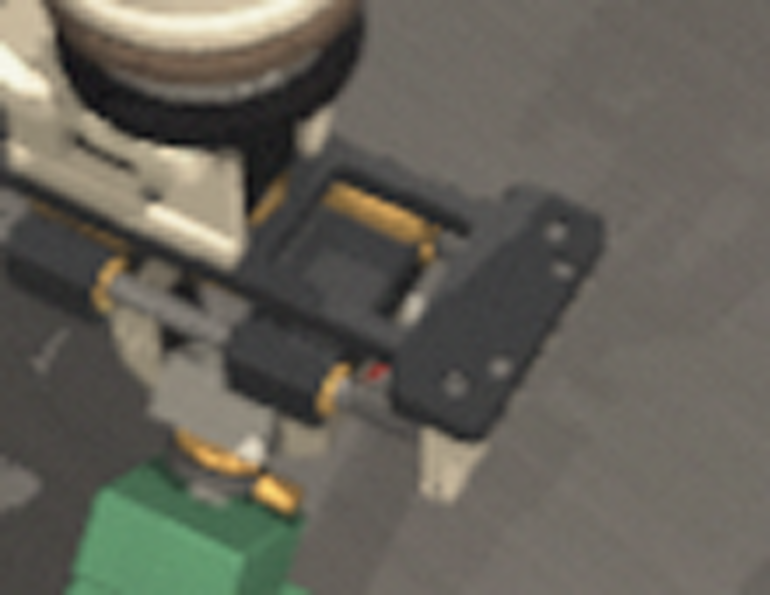

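{"name": "move_arm", "arguments": {"increments": [{"grip": 1,"dx": 0.0003,"dy": 0.0004,"dz": 0,"turn": 0},{"grip": 1,"dx": 0,"dy": 0,"dz": 0,"turn": 0}]}}

```text
clock: 15.55
ee_pos: [602.5, 9.0, 130.8]
ee_rot: [-1.562, -0.2, 0.202]
contact_force: [-8.0, -0.1, 11.3]
opening: 35.4
```

```bash
python3 look.py s23.png
```

```text
15.7 p [602.54   9.02 130.86] F [-7.11 -0.34 11.09] T [0.1  1.76 0.01] op 35.6603071222687
E [603.02   9.14 136.36] along from root 34.43005240004236 lateral(tool) [0.01 0.02 0.16] axis in tool [-0.64 -0.77 -0.  ] Faxial 12.968569786936632
```

{"name": "move_arm", "arguments": {"increments": [{"grip": 1,"dx": 0.0002,"dy": 0.0002,"dz": 0,"turn": 0},{"grip": 1,"dx": 0,"dy": 0,"dz": 0,"turn": 0},{"grip": 1,"dx": 0,"dy": 0,"dz": 0,"turn": 0},{"grip": 1,"dx": 0,"dy": 0,"dz": 0,"turn": 0},{"grip": 1,"dx": 0,"dy": 0,"dz": 0,"turn": 0},{"grip": 1,"dx": 0,"dy": 0,"dz": 0,"turn": 0}]}}

```text
clock: 16.3
ee_pos: [602.6, 9.1, 130.8]
ee_rot: [-1.562, -0.2, 0.202]
contact_force: [-8.1, -0.3, 12.9]
opening: 35.3
```

```bash
python3 look.py s24.png
```

```text
16.45 p [602.6    9.   130.77] F [-7.81 -0.9  12.07] T [0.06 1.89 0.09] op 35.55419995930338
E [603.08   9.13 136.27] along from root 34.32822919206641 lateral(tool) [-0.    0.02  0.13] axis in tool [-0.64 -0.77 -0.  ] Faxial 14.24351688991849
```

{"name": "move_arm", "arguments": {"increments": [{"grip": 1,"dx": 0,"dy": 0,"dz": 0,"turn": 0},{"grip": 1,"dx": 0,"dy": 0,"dz": 0,"turn": 0},{"grip": 1,"dx": 0,"dy": 0,"dz": 0,"turn": 0},{"grip": 1,"dx": 0,"dy": 0,"dz": 0,"turn": 0}]}}

```text
clock: 16.85
ee_pos: [602.6, 9.0, 130.8]
ee_rot: [-1.562, -0.2, 0.202]
contact_force: [-8.5, 0.2, 12.3]
opening: 35.4
```

```bash
python3 look.py s25.png
```

```text
17.0 p [602.61   9.03 130.78] F [-8.08 -0.17 12.  ] T [0.05 1.95 0.  ] op 35.41316790508838
E [603.09   9.16 136.28] along from root 34.320193882334216 lateral(tool) [0.01 0.02 0.16] axis in tool [-0.64 -0.77 -0.  ] Faxial 14.243934451712365
```

View pics/s25.png

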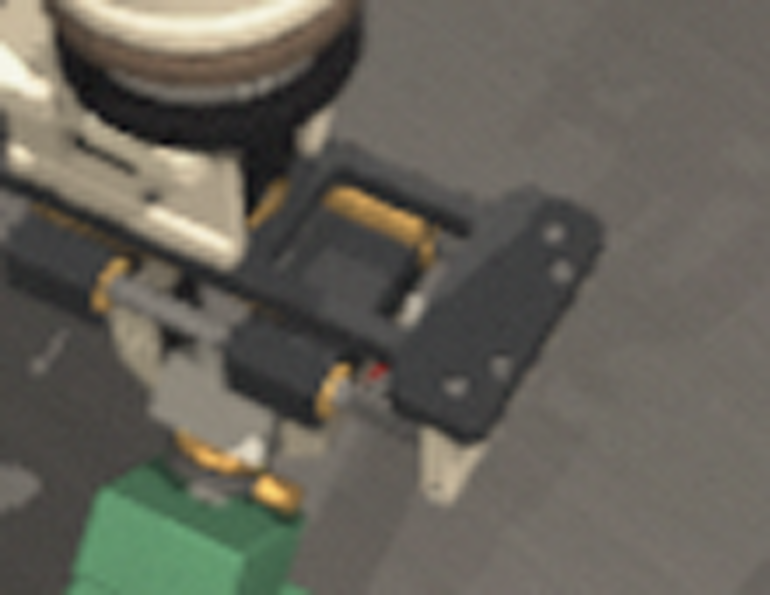

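{"name": "move_arm", "arguments": {"increments": [{"grip": 1,"dx": -0.0003,"dy": -0.0004,"dz": 0,"turn": 0},{"grip": 1,"dx": -0.0003,"dy": -0.0004,"dz": 0,"turn": 0},{"grip": 1,"dx": 0,"dy": 0,"dz": 0,"turn": 0}]}}

```text
clock: 17.3
ee_pos: [602.4, 8.9, 131.1]
ee_rot: [-1.562, -0.201, 0.202]
contact_force: [-6.3, 0.2, 7.8]
opening: 35.7
```

```bash
python3 look.py s26.png
```

```text
17.45 p [602.37   8.95 131.1 ] F [-5.71 -0.25  8.02] T [0.1  1.38 0.03] op 35.5929457270413
E [602.86   9.08 136.6 ] along from root 34.72814165495482 lateral(tool) [0.02 0.   0.14] axis in tool [-0.64 -0.77 -0.  ] Faxial 9.725631684689715
```

{"name": "move_arm", "arguments": {"increments": [{"grip": 1,"dx": -0.0003,"dy": -0.0004,"dz": 0,"turn": 0},{"grip": 1,"dx": -0.0003,"dy": -0.0004,"dz": 0,"turn": 0},{"grip": 0,"dx": 0,"dy": 0,"dz": 0,"turn": 0},{"grip": 0,"dx": 0,"dy": 0,"dz": 0,"turn": 0},{"grip": 0,"dx": 0,"dy": 0,"dz": 0,"turn": 0},{"grip": 0,"dx": 0,"dy": 0,"dz": 0,"turn": 0}]}}

```text
clock: 18.05
ee_pos: [602.5, 8.8, 131.2]
ee_rot: [-1.561, -0.201, 0.201]
contact_force: [-0.2, -0.1, 0.9]
opening: 46.4
```

```bash
python3 look.py s27.png
```

```text
18.2 p [602.36   8.78 131.22] F [ 0.36 -0.35 -0.17] T [ 0.05 -0.02 -0.02] op 45.91055230778703
E [602.84   8.9  136.72] along from root 34.862180544444534 lateral(tool) [ 0.05 -0.02 -0.03] axis in tool [-0.64 -0.77 -0.  ] Faxial -0.29556511722618395
```

View pics/s27.png

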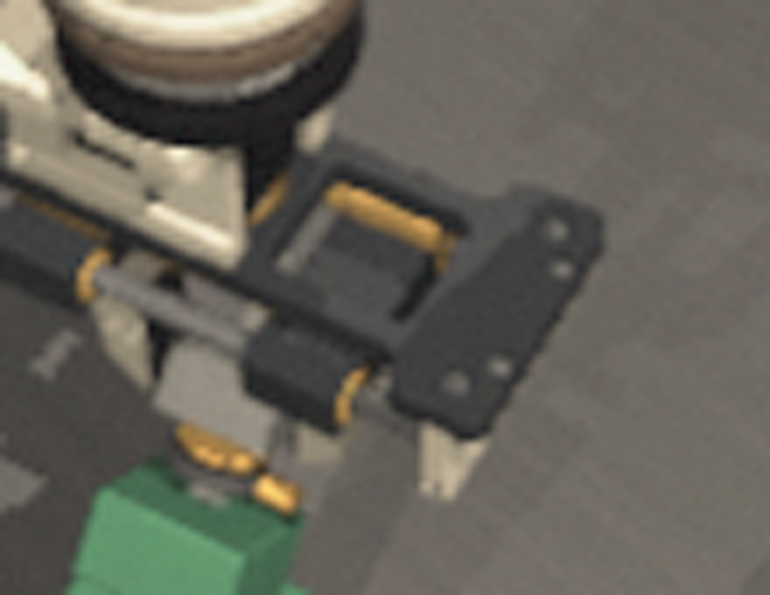

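{"name": "move_arm", "arguments": {"increments": [{"grip": -0.4,"dx": 0,"dy": 0,"dz": 0,"turn": 0},{"grip": -0.4,"dx": 0,"dy": 0,"dz": 0,"turn": 0},{"grip": -0.4,"dx": 0,"dy": -0.01,"dz": 0,"turn": 0},{"grip": -0.4,"dx": 0,"dy": -0.02,"dz": 0,"turn": 0},{"grip": -0.4,"dx": 0,"dy": -0.03,"dz": 0,"turn": 0},{"grip": -0.4,"dx": 0,"dy": -0.04,"dz": 0,"turn": 0},{"grip": -0.4,"dx": 0,"dy": -0.04,"dz": 0,"turn": 0},{"grip": -0.4,"dx": 0,"dy": -0.03,"dz": 0,"turn": 0},{"grip": -0.4,"dx": -0.03,"dy": 0,"dz": 0,"turn": 0},{"grip": -0.4,"dx": -0.03,"dy": 0,"dz": 0,"turn": 0},{"grip": -0.4,"dx": -0.03,"dy": 0,"dz": 0,"turn": 0},{"grip": -0.4,"dx": 0,"dy": 0,"dz": 0,"turn": 0}]}}

```text
clock: 19.4
ee_pos: [512.1, -15.3, 302.2]
ee_rot: [-1.563, -0.199, 0.201]
contact_force: [0.6, 0.6, -0.8]
opening: 64.5
```

```bash
python3 look.py s28.png; python3 - <<'E'
from h import *
b=get_image('scene');save(b['frame'],'s28f.png')
E
```

```text
19.55 p [515.07 -14.22 302.43] F [-0.51  0.26  0.06] T [ 0.07 -0.01  0.02] op 64.24948439437327
E [515.55 -14.1  307.94] along from root 224.0106824523469 lateral(tool) [ 31.37 -26.28   0.25] axis in tool [-0.64 -0.77 -0.  ] Faxial 0.3158777126842802
```

View pics/s28.png

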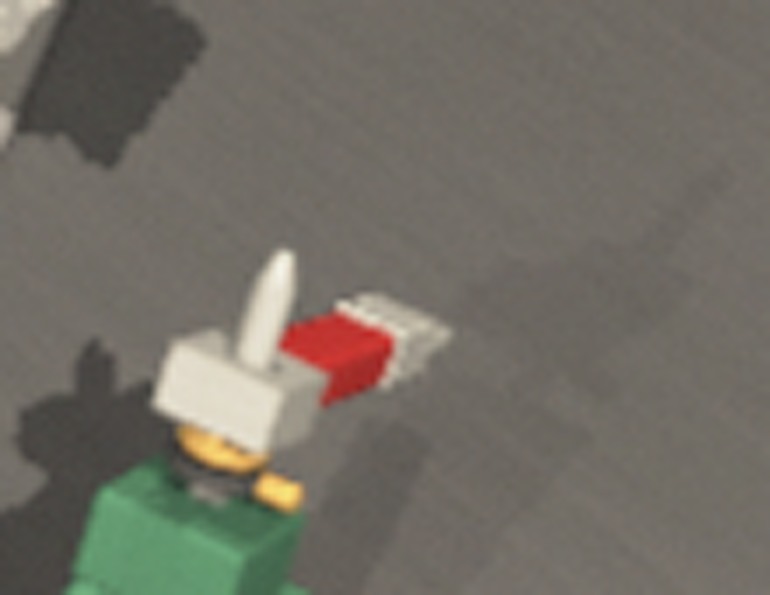

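View pics/s28f.png

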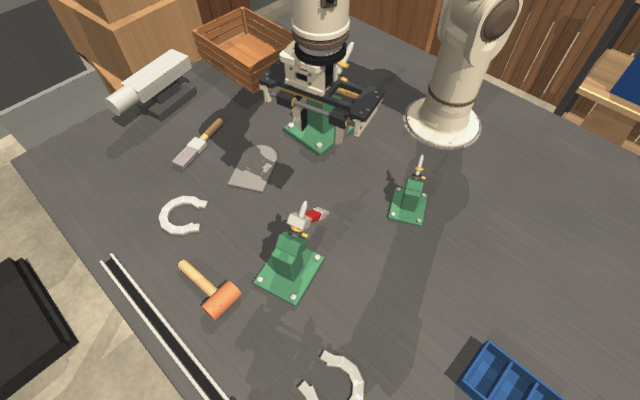

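```bash
python3 - <<'E'
from h import *
b=get_image('scene')['frame'];a=cv2.cvtColor(cv2.imread('pics/scene1.png'),cv2.COLOR_BGR2RGB)
c=lambda i:cv2.resize(i[205:245,280:315],None,fx=11,fy=11,interpolation=cv2.INTER_CUBIC)
save(np.hstack([c(a),c(b)]),'cmp.png')
t=get_image('top')['frame'];save(cv2.resize(t[140:230,270:360],None,fx=6,fy=6),'t29.png')
E
```

View pics/cmp.png

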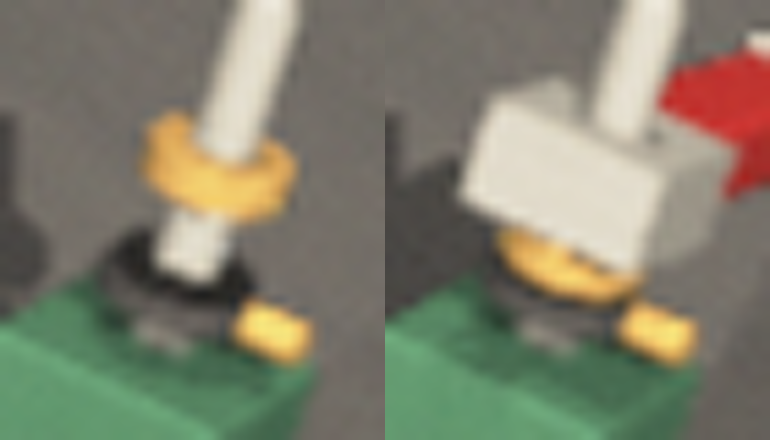

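View pics/t29.png

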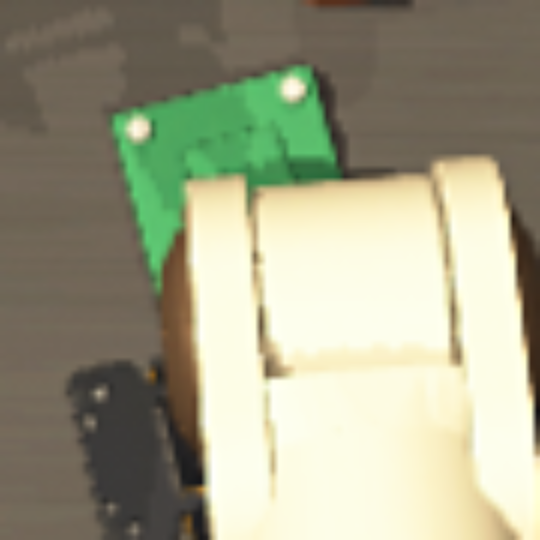

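```bash
python3 -c "
from h import *
print(robot.finish_job())"
```

```text
the job is handed in; nothing more can be done
None
```

The creaser is hanging by its eye on the peg of the middle-sized green holder, and I have handed the job in (about 20 s used of the 70 s).

- **Pick-up:** I gripped the eye block lightly and lifted it in an arc with the blade resting on the bench. That tilted the creaser to about 40°, and I then tightened the grip.
- **Sliding on:** The eye went down the peg without touching until it met the collar. The drag from there was about 5 N.
- **Push:** I pushed the collar down until the force rose on the washer. I then held about 14 N measured at the wrist, or roughly 16 N on the peg with the creaser's weight, for over a second. No reading came near 30 N.
- **Release:** I eased the push off, opened the fingers and backed the arm clear.

**Last checks:**
- In the scene picture the creaser hangs with its blade towards the robot, and the collar lies directly on the dark ring.
- Comparing pictures before and after, the collar moved about 16 mm.
- The wrist force was about 0 N and the gripper was clear.
- The shoe nearest the holder, the pad and the mallet look unmoved in the same picture. I compared them by eye only. The second shoe is cut off at the edge of the frame, so I could see only part of it.

**Weaker points:**
- The scene camera disagreed with the arm's own readings by about 1 pixel, so my positions carry 1–2 mm of doubt.
- The arm blocked the top camera's view of the peg at the end, so the final check rests on the scene camera alone.

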